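Open the drop-front colour cabinet and set out the cans and cups on its flap

ROBOT

A 7-joint arm with a two-finger parallel gripper is mounted at the origin on the work surface; the furniture and walls round the work are solid. World frame = base frame: x ahead of the robot, y to its left, z up, the work surface at z = 0. Lengths are in m, angles in rad, forces in N, time in s.
With the tool pointing down it reaches from about 0.4 to 0.85 m from the base axis. Payload 4.5 kg.
Tool frame: the origin (TCP) lies midway between the tips of the shut fingers; the grasp point (between the pads) lies 19 mm behind it; x points along the fingers, y is the direction in which the jaws open and shut, and the axes are right-handed (so a half turn about x gives the same grasp; the last joint's range is limited). The gripper opens to 88 mm and grips with 3 to 60 N. Pads are 18 mm wide; open, the fingers measure 123 mm over their backs; the gripper's body (75 mm by 187 mm) begins 45 mm behind the grasp point.
Start: joints at [-1.118, 0.689, -0.195, 1.565, 0.157, 0.902, -0.215], TCP at [0.254, 0.571, 0.239] pointing down, gripper open.
Joint ranges: [-3.01, 3.01], [-0.46, 2.08], [-1.47, 1.51], [0.13, 2.56], [-1, 4.14], [0.04, 2.09], [-2.66, 2.66]. Speed limits (rad/s): [2.57, 2.57, 3.14, 3.14, 3.14, 3.14, 3.14].

INTERFACE

Orientations are given as a unit quaternion [x, y, z, w].
In Python, from plant import r, vision gives the robot as it stands.
- The arm moves only by the tool carry_out, never from a script. Its argument "series" is a list of rows, each an object with "dp": the shift along the tool's x, y, z in units of 30 mm (1.0 is 30 mm), a list of three; "yaw": the turn about the tool's x in units of 6 degrees (1.0 is 6 degrees); "jaw": the opening, from 0 (shut) to 1 (fully open). A call has exactly 5 rows; each row is the pose to reach, as a shift and turn from the pose measured when the call began, along the tool's axes at that moment; what a row does not reach only later rows make up. A row lasts 1/8 s, in which the tool goes at most 62.5 mm and 10.7 degrees, less where a joint would pass 70% of its speed; a pose out of reach is approached as far as the arm can. A call with a gripper value outside its range is refused whole. The fingers move at their own pace and stop on an object; "force" is the grip in N (left out, the last holds). Time passes only in rows, so rows that repeat a pose let the fingers close, or fill a call up. It gives the time, the measured TCP pose, the force and the opening at its end, in the units of the state.
- r.get_state(): the state, without advancing time (a new reading comes with each control period).
- vision.snapshot(name): name is "scene" or "side" or "wrist"; returns (picture, depth): 420x560x3 uint8, red, green, blue; 420x560 float32, m along the optical axis (not along the pixel's ray), 0 where there is no reading.
- vision.get_calibration(name): a dict with "fx", "fy", "cx", "cy" (pixels), "world_to_cam" (4x4, takes a point from world to camera coordinates). Camera axes: x right, y down, z forward; pixel columns grow to the right and rows downward; lengths in m; the calibration is good to about 2 mm. The wrist camera is an equidistant fisheye: a pixel r from the principal point sees the ray r / f radians off the axis. A picture is of the moment at which its call begins: read the wrist's pose just before it. get_calibration takes no time and is no camera call; for the wrist camera it gives the pose at the moment of the call.
- r.finish_job(): hands the job in, once; it reports no verdict.
The state is a dict: "clock": time; "q": joint angles; "qd": joint speeds; "joint_torque": joint torques, N m; "tool_pos": TCP position; "eef_rot": TCP orientation; "contact_force": force on the tool from outside, world axes, zero at the start; "moment": the same for the moment, N m; "opening": opening from 0.0 (shut) to 1.0 (fully open).
Only numpy, scipy, OpenCV 4.12 (cv2) and the standard library are available. Lean on these libraries where they do the work, as an engineer would, in place of code of your own. Each camera call takes 0.05 s, during which the arm holds its last target. There are 200 camera calls.

TASK

Make the small drop-front cabinet ready for work: with the flap still shut, pull both slide-out supports fully out, then lower the flap by its bar, under control and not letting it fall, until it lies level on them. Then lift every hanging can up and off its peg and stand it upright on the open flap, and stand the glazed test cups from the right-hand side of the table there too.

Things in the scene. Friction and masses are not known exactly. Their poses are not given: they have to be found in the camera images.
- cabinet: plywood bench cabinet fixed to the table, 330 mm wide, 145 deep, open above. Origin: on the table under the middle of the flap's hinge line, at its front; x into the cabinet (away from the robot), y along the hinge, z up. Base 92 high (the cabinet floor). Peg board (front face at x = 90) and two cheeks (inner faces at y = +-155) rise to 216 above the table
- peg_middle (a point): top of the middle peg where its can hangs, cabinet x 55, y 0, 204 mm above the table; axes as the cabinet's. Three 8 mm pegs, at cabinet y +88, 0, -88, stand out of the board towards -x; their tips turn up to 215 above the table, foremost at x = 27. A hanging can has to rise at least 15 mm before it is drawn forward
- flap (a joint): hinge of the flap, rad. 0: shut, leaning 0.08 back from upright, kept shut by its weight; grows as its top edge comes forward and down; 1.651: level, resting on the pulled-out supports; limit 2.0. Sinks below level if they are in. Falls by itself once past upright (0.27 N m at level), so it must be held. Axis along cabinet y at x = 0, 86 mm above the table
- flap_bar (a point): middle of the flap's round pull bar, 12 mm thick, 110 long, parallel to the hinge, 192 from the hinge axis, in the plane of the flap, 31 clear of its free edge, a leg at each end. Can be held from above by fingers closing across it (cabinet x) and turns between them as the flap swings. Axes: z from hinge to bar, y along the hinge
- flap_mid (a point): middle of the flap's inner surface (300 mm along the hinge, reaching 155 from the hinge axis; flap 12 thick), 77.5 from the hinge axis. Axes: z from hinge to free edge, y along the hinge, x out of the inner surface (up when the flap is level; the surface is then 92 above the table)
- support_left (a joint): left (+y) slide-out wooden support under the flap, m. 0: pushed in; 0.10: fully out, towards the robot (cabinet -x). Takes about 2 to 3 N and stays where it is left
- support_left_grip (a point): centre of the wooden grip block at the front end of the left support: 34 mm along the slide, 24 mm wide (cabinet y), 24 mm high, centre 50 mm above the table, at cabinet y = +130 mm and, pushed in, 58 mm in front of the shut flap's middle plane. Taken from above across its width
- support_right (a joint): right (-y) slide-out support, as the left one
- support_right_grip (a point): centre of the grip block of the right support, at cabinet y = -130 mm, otherwise as the left one
- can_0: lidded can, 50 mm wide, 50 mm high, with a stiff upright square stirrup on top: overall height 95, outer width 40 (along its y), 14 deep, legs 6 thick, underside of the cross bar 88 above the base. 0.15 kg. Origin: centre of the underside, z up. Hangs on a peg at the start, its y along the hinge; may be absent. Grip across the stirrup's 40 mm from above, about 12 below its top
- can_1: lidded can, 50 mm wide, 50 mm high, with a stiff upright square stirrup on top: overall height 95, outer width 40 (along its y), 14 deep, legs 6 thick, underside of the cross bar 88 above the base. 0.15 kg. Origin: centre of the underside, z up. Hangs on a peg at the start, its y along the hinge; may be absent. Grip across the stirrup's 40 mm from above, about 12 below its top
- can_2: lidded can, 50 mm wide, 50 mm high, with a stiff upright square stirrup on top: overall height 95, outer width 40 (along its y), 14 deep, legs 6 thick, underside of the cross bar 88 above the base. 0.15 kg. Origin: centre of the underside, z up. Hangs on a peg at the start, its y along the hinge; may be absent. Grip across the stirrup's 40 mm from above, about 12 below its top
- cup_a: small thrown test cup without handle, standing on the right-hand side of the table, 62 mm wide above 19 mm from its base, foot 48 mm wide, 56 mm high, 0.14 kg; may be absent. Origin: centre of the underside, z up. Gripped from above across its width, about 40 mm above its base
- cup_b: small thrown test cup without handle, standing on the right-hand side of the table, 64 mm wide above 22 mm from its base, foot 48 mm wide, 63 mm high, 0.14 kg; may be absent. Origin: centre of the underside, z up. Gripped from above across its width, about 40 mm above its base
Mind the look-alikes: they are no part of the job. Leave any orange or purple look-alike of the can_0 alone.

How it is judged:
By the outcome, as a careful person would: the job done as asked, in the order asked, and still so for the second after the job is handed in, with the robot touching nothing.
Of can_0, can_1, can_2 only 2 to 3 are there at a start; the rules pass over those that are not, and their reading is None.
Of cup_a, cup_b only 1 to 2 are there at a start; the rules pass over those that are not, and their reading is None.
At some moment in a run one of cup_a, cup_b may be knocked a few centimetres aside while the robot is not near it.
It also fails if it takes over 200 s, if anything falls off the work surface, if the arm or the gripper's body presses on something with over 40 N, if the wrist force passes 120 N, or if a joint passes its speed limit or range.

## Working session

There is one attempt and no reset: what is moved stays moved. The work goes in short steps, Python scripts to look and compute and a tool call to move; the robot and the scene stay as the last step left them, time stands still between calls to the robot, and variables do not carry over. Pictures are saved under pics/ and viewed, about 12 in all and at most 16, crops included, and the job is handed in when it is done.

Besides the shell and the picture viewer there is one more tool, called after "Emit:" as name([rows], argument=value, ...), one row to a line, values as JSON. carry_out: Moves the arm, as the interface text tells. Its arguments: {"type":"object","properties":{"series":{"type":"array"},"force":{"type":"number"}},"required":["series"]}

```bash
ls; mkdir -p pics
cat > h.py <<'E'
import numpy as np, cv2
from plant import r, vision
from scipy.spatial.transform import Rotation as R
def snap(n,f=None):
    c=vision.get_calibration(n); im,d=vision.snapshot(n)
    if f: cv2.imwrite('pics/'+f,im[:,:,::-1])
    return im,d,c
def world(c,u,v,d):
    u,v,d=map(np.asarray,(u,v,d))
    p=np.stack([(u-c['cx'])/c['fx']*d,(v-c['cy'])/c['fy']*d,d,np.ones_like(d)],-1)
    return (p@np.linalg.inv(np.array(c['world_to_cam'])).T)[...,:3]
def cloud(d,c):
    v,u=np.mgrid[:d.shape[0],:d.shape[1]]
    return world(c,u.astype(float),v.astype(float),d.astype(float))
def st():
    s=r.get_state(); M=R.from_quat(s['eef_rot']).as_matrix()
    return s,np.array(s['tool_pos']),M
def go(p):  # shift to p in tool units
    s,t,M=st(); return (M.T@(np.array(p)-t)/0.03).round(2)
E
python3 - <<'E'
from h import *
s,t,M=st(); print(s['clock'],t,M.round(3),s['opening'])
for n in ('scene','side'):
    im,d,c=snap(n,n+'0.png'); print(n,np.linalg.inv(c['world_to_cam']).round(3),c['fx'])
E
```

```text
pics
0.0 [0.25395675 0.57037366 0.23790861] [[-0.001  0.407  0.914]
 [-0.002  0.914 -0.407]
 [-1.    -0.002  0.   ]] 0.9998377880768121
scene [[-0.572 -0.316  0.757 -0.081]
 [-0.82   0.25  -0.515  0.388]
 [-0.026 -0.915 -0.402  0.521]
 [ 0.     0.     0.     1.   ]] 379.60313739663235
side [[-0.996 -0.049  0.075  0.479]
 [-0.089  0.611 -0.786  0.766]
 [-0.007 -0.79  -0.613  0.844]
 [ 0.     0.     0.     1.   ]] 423.4459497669191
```

View pics/scene0.png

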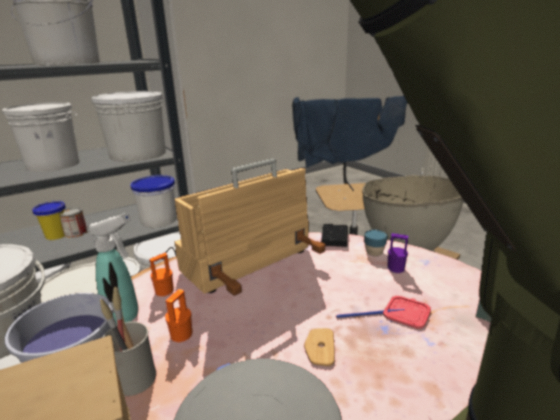

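View pics/side0.png

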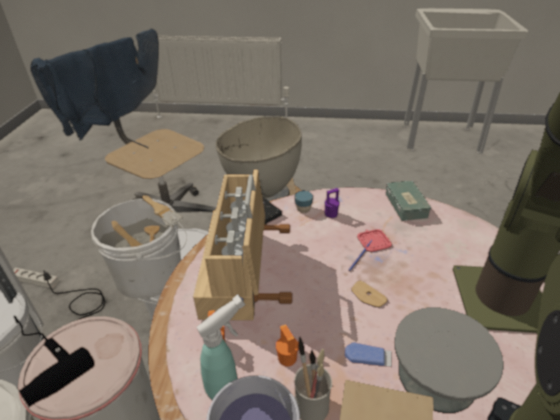

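The scene view shows the shut cabinet with its bar at (255,170), the grips at (229,282) and (317,242), a teal cup at (375,240), orange look-alikes at (162,275) and (179,318), and a purple one at (398,255). The side view shows the cup at (304,201), the grips at (285,229) and (280,297), and grey cans inside the cabinet around (235,225). I'll measure these next.

Run:
```python
from h import *
for n in ('scene','side'):
    im,d,c=snap(n); P=cloud(d,c); np.savez(n+'.npz',im=im,d=d,P=P)
    hsv=cv2.cvtColor(im,cv2.COLOR_RGB2HSV)
    x,y,z=P[...,0],P[...,1],P[...,2]
    print(n,'table z',np.median(z[(d>0)&(abs(z)<.02)]))
    seeds={'scene':{'gL':(235,285),'gR':(317,242),'bar':(255,170),'cup':(375,240)},'side':{'gL':(285,297),'gR':(284,229),'cup':(304,201),'flapface':(258,250)}}[n]
    for k,(u,v) in seeds.items(): print(k,hsv[v,u],P[v,u].round(3), d[v,u])
    m=(d>0)&(z>.03)&(z<.075)&(hsv[...,0]<15)&(hsv[...,2]<140)&(hsv[...,1]>100)&(x>.3)
    nn,l,s,ce=cv2.connectedComponentsWithStats(m.astype(np.uint8))
    for i in range(1,nn):
        if s[i,4]>30: q=P[l==i]; print('brown',s[i,4],ce[i].round(),np.percentile(q,[5,50,95],axis=0).round(3).tolist())
    # above 0.1: planes; top-height map
    m=(d>0)&(z>.1)&(z<.3)&(x>.35)&(x<.9)&(abs(y)<.4)
    q=P[m]; print('high',m.sum(),np.percentile(q,[1,50,99],axis=0).round(3).tolist())
```

```text
scene table z -0.0013353814844550005
gL [ 13 167  90] [0.536 0.091 0.061] 0.8052288
gR [ 12 148 172] [ 0.579 -0.171  0.06 ] 0.9730607
bar [ 19  36 134] [ 2.976 -1.406 -0.565] 3.675527
cup [96 84 91] [ 0.509 -0.31   0.051] 0.9951536
brown 217 [309. 241.] [[0.557, -0.176, 0.046], [0.607, -0.16, 0.057], [0.641, -0.155, 0.07]]
brown 374 [226. 280.] [[0.53, 0.082, 0.047], [0.566, 0.096, 0.059], [0.616, 0.105, 0.069]]
brown 37 [168. 279.] [[0.676, 0.181, 0.031], [0.678, 0.188, 0.038], [0.683, 0.194, 0.046]]
brown 59 [187. 322.] [[0.506, 0.202, 0.032], [0.51, 0.21, 0.04], [0.517, 0.219, 0.048]]
high 12214 [[0.357, -0.175, 0.102], [0.628, 0.088, 0.168], [0.72, 0.396, 0.278]]
side table z 0.0001248295551972145
gL [ 13 145  97] [0.549 0.096 0.062] 1.0113792
gR [ 13 143  96] [ 0.576 -0.162  0.056] 1.2207569
cup [95 59 95] [ 0.526 -0.305  0.054] 1.3308115
flapface [ 17 101 101] [0.622 0.014 0.134] 1.0373541
brown 129 [277. 228.] [[0.565, -0.171, 0.048], [0.593, -0.162, 0.059], [0.63, -0.158, 0.063]]
brown 287 [275. 297.] [[0.537, 0.083, 0.05], [0.568, 0.096, 0.06], [0.618, 0.103, 0.063]]
brown 39 [282. 337.] [[0.539, 0.205, 0.049], [0.545, 0.207, 0.058], [0.552, 0.21, 0.072]]
brown 153 [290. 351.] [[0.512, 0.207, 0.032], [0.521, 0.236, 0.049], [0.547, 0.242, 0.068]]
high 9317 [[0.357, -0.188, 0.101], [0.653, 0.131, 0.171], [0.73, 0.397, 0.282]]
```

Run:
```python
from h import *
# flap outer face points from both views -> line fit in xy after leaning correction; grips tops
Q=[];G={'L':[],'R':[]}
for n in ('scene','side'):
    f=np.load(n+'.npz');P=f['P'];d=f['d'];hsv=cv2.cvtColor(f['im'],cv2.COLOR_RGB2HSV)
    x,y,z=P[...,0],P[...,1],P[...,2]
    th=.11; a=(x-.62)*np.cos(th)+y*np.sin(th); b=-(x-.62)*np.sin(th)+y*np.cos(th)
    m=(d>0)&(z>.11)&(z<.225)&(abs(a)<.05)&(abs(b+.03)<.135)
    q=P[m]
    if n=='scene':
        for it in range(4):
            A=np.c_[q[:,1:],np.ones(len(q))]; s,_,_,_=np.linalg.lstsq(A,q[:,0],rcond=None); e=abs(A@s-q[:,0]); q=q[e<max(.004,np.median(e)*2)]
        print(n,len(q),'x = ',s.round(4),e.std(), q.min(0),q.max(0))
    for k,yc in (('L',.094),('R',-.164)):
        m=(d>0)&(z>.042)&(z<.075)&(abs(y-yc)<.025)&(x>.5)&(x<.6)&(hsv[...,0]<18)
        q=P[m]; top=q[q[:,2]>.057]
        print(n,k,len(q),q.min(0).round(3),q.max(0).round(3)); 
        r_=cv2.minAreaRect(top[:,:2].astype(np.float32)*1000); print('top rect',len(top),np.round(r_[0],1),np.round(r_[1],1),r_[2])
    # upper rim top z~.216
    m=(d>0)&(abs(z-.216)<.006)&(x>.55)&(x<.85)&(abs(y)<.3)
    q=P[m]; print('rim',len(q)); 
    if len(q): r_=cv2.minAreaRect(q[:,:2].astype(np.float32)*1000); print(cv2.boxPoints(r_).round())
    # cup
    m=(d>0)&(z>.015)&(z<.075)&(x>.4)&(x<.62)&(y<-.24)&(y>-.40)&(abs(hsv[...,0].astype(int)-97)<12)
    q=P[m];print('cup',len(q),q.min(0).round(3),q.max(0).round(3),np.median(q,0))
```

```text
scene 4443 x =  [-0.0788  0.0806  0.611 ] 0.0007390423566262902 [ 0.61032209 -0.16388003  0.1100045 ] [0.64423165 0.10578742 0.2249287 ]
scene L 283 [0.528 0.078 0.042] [0.6   0.103 0.062]
top rect 163 [564.9  93.1] [70.3 24.4] 9.29278564453125
scene R 154 [ 0.555 -0.182  0.043] [ 0.6   -0.154  0.062]
top rect 69 [ 577.3 -167.7] [41.  24.1] 6.865768909454346
rim 1027
[[ 606.  297.]
 [ 637. -195.]
 [ 738. -188.]
 [ 706.  304.]]
cup 314 [ 0.495 -0.36   0.016] [ 0.604 -0.277  0.056] [ 0.51939613 -0.3223966   0.05028473]
side L 271 [0.534 0.076 0.042] [0.6   0.102 0.065]
top rect 174 [567.   91.5] [65.6 22.5] 7.812338829040527
side R 129 [ 0.558 -0.181  0.042] [ 0.6   -0.156  0.064]
top rect 76 [ 579.  -167.5] [40.5 23.5] 3.855323553085327
rim 988
[[ 605.  296.]
 [ 645. -198.]
 [ 744. -190.]
 [ 704.  304.]]
cup 216 [ 0.502 -0.363  0.034] [ 0.555 -0.3    0.059] [ 0.52891342 -0.32154311  0.05200289]
```

Run:
```python
from h import *
im,d,c=snap('wrist','wrist0.png'); print({k:np.round(v,3) for k,v in c.items()})
a=cv2.imread('pics/scene0.png')[150:310,150:430]; b=cv2.imread('pics/side0.png')[160:320,190:350]
a=cv2.resize(a,None,fx=2.2,fy=2.2,interpolation=cv2.INTER_CUBIC);b=cv2.resize(b,(a.shape[0],a.shape[0]),interpolation=cv2.INTER_CUBIC)
o=np.hstack([a,b]);print(o.shape);cv2.imwrite('pics/crop0.png',cv2.resize(o,(800,int(800*o.shape[0]/o.shape[1]))))
```

```text
{'fx': np.float64(325.192), 'fy': np.float64(325.192), 'cx': np.float64(284.601), 'cy': np.float64(215.022), 'world_to_cam': array([[ 0.407,  0.914, -0.001, -0.625],
       [ 0.881, -0.392,  0.263, -0.037],
       [ 0.24 , -0.108, -0.965,  0.389],
       [ 0.   ,  0.   ,  0.   ,  1.   ]])}
(352, 968, 3)
```

View pics/crop0.png

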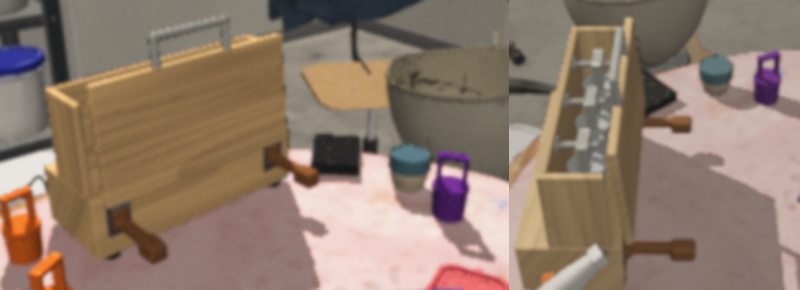

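The flap's outer face fits a plane that gives a cabinet yaw of 0.079, a lean of 0.08 and an origin near (0.627,-0.033). All three pegs seem to carry a grey can, and I can see one cup. Next I'll raise the arm, turn it and move it over the left grip.

Emit:
carry_out([
  {"dp":[-2,0,0],"yaw":-1.5,"jaw":1},
  {"dp":[-4,0,0],"yaw":-3,"jaw":1},
  {"dp":[-4,0,0],"yaw":-4.75,"jaw":1},
  {"dp":[-4,0,0],"yaw":-4.75,"jaw":1},
  {"dp":[-4,0,0],"yaw":-4.75,"jaw":0.8},
])

```text
clock: 0.88
tool_pos: [0.254, 0.5702, 0.3572]
eef_rot: [-0.028, 0.707, 0.026, 0.706]
contact_force: [0.1, -0.3, -0.8]
opening: 0.912
```

Emit:
carry_out([
  {"dp":[0,-1.8,0.9],"yaw":0,"jaw":0.7},
  {"dp":[0,-3.6,1.8],"yaw":0,"jaw":0.7},
  {"dp":[0,-5.4,2.8],"yaw":0,"jaw":0.7},
  {"dp":[0,-7.2,3.8],"yaw":0,"jaw":0.7},
  {"dp":[0,-9,4.8],"yaw":0,"jaw":0.7},
])

```text
clock: 1.5
tool_pos: [0.4186, 0.3098, 0.3571]
eef_rot: [-0.027, 0.707, 0.025, 0.706]
contact_force: [0.4, 0.3, 0.4]
opening: 0.699
```

Run:
```python
from h import *
s,t,M=st(); print(s['clock'],t,M.round(3),s['opening'],np.round(s['q'],2),s['contact_force']); print(go([.5565,.092,.20]))
```

```text
1.5 [0.41864089 0.30978005 0.35710985] [[-0.002 -0.073  0.997]
 [-0.004  0.997  0.073]
 [-1.    -0.004 -0.002]] 0.6990524728690549 [-0.49  0.43 -0.36  1.7   0.17  1.05  0.74] [0.4452658  0.33609754 0.37648208]
[ 5.26 -7.56  4.06]
```

Emit:
carry_out([
  {"dp":[0,-1.9,0.9],"yaw":0,"jaw":0.7},
  {"dp":[0,-3.8,1.9],"yaw":0,"jaw":0.7},
  {"dp":[1,-5.7,2.9],"yaw":0,"jaw":0.7},
  {"dp":[3,-7.5,4],"yaw":0,"jaw":0.7},
  {"dp":[5,-7.5,4],"yaw":0,"jaw":0.7},
])

```text
clock: 2.12
tool_pos: [0.5523, 0.0968, 0.2314]
eef_rot: [-0.025, 0.706, 0.021, 0.707]
contact_force: [1.3, 0.5, -0.1]
opening: 0.701
```

```bash
cat >> h.py <<'E'
def wray(c,u,v):
    x,y=(u-c['cx'])/c['fx'],(v-c['cy'])/c['fy']; th=np.hypot(x,y); k=np.sinc(th/np.pi)
    T=np.linalg.inv(np.array(c['world_to_cam'])); 
    D=np.stack([x*k,y*k,np.cos(th)],-1)@T[:3,:3].T
    return T[:3,3],D
def wplane(c,u,v,z):
    o,D=wray(c,np.asarray(u,float),np.asarray(v,float)); return o+D*((z-o[2])/D[...,2])[...,None]
def wcloud(d,c):
    v,u=np.mgrid[:d.shape[0],:d.shape[1]].astype(float)
    x,y=(u-c['cx'])/c['fx'],(v-c['cy'])/c['fy']; th=np.hypot(x,y); k=np.sinc(th/np.pi)/np.cos(th)
    T=np.linalg.inv(np.array(c['world_to_cam']))
    return np.stack([x*k*d,y*k*d,d],-1)@T[:3,:3].T+T[:3,3]
E
python3 - <<'E'
from h import *
s,t,M=st(); print(t,s['q'])
im,d,c=snap('wrist','w1.png'); P=wcloud(d,c); np.savez('w1.npz',im=im,d=d,P=P)
hsv=cv2.cvtColor(im,cv2.COLOR_RGB2HSV)
x,y,z=P[...,0],P[...,1],P[...,2]
m=(d>0)&(z>.052)&(z<.072)&(x>.5)&(x<.64)&(y>.06)&(y<.13)&(hsv[...,1]>90)
q=P[m]; print(len(q), np.percentile(q,[2,50,98],axis=0).round(3))
r_=cv2.minAreaRect(q[:,:2].astype(np.float32)*1000);print(r_)
E
```

```text
[0.55226255 0.09677486 0.23141616] [-0.08892144  0.61958717 -0.28190673  1.76871224  0.23785473  0.78687002
  1.14642576]
1559 [[0.532 0.076 0.055]
 [0.566 0.089 0.062]
 [0.622 0.122 0.069]]
((576.781494140625, 96.97930908203125), (93.30375671386719, 55.02957534790039), 2.6043360233306885)
```

View pics/w1.png

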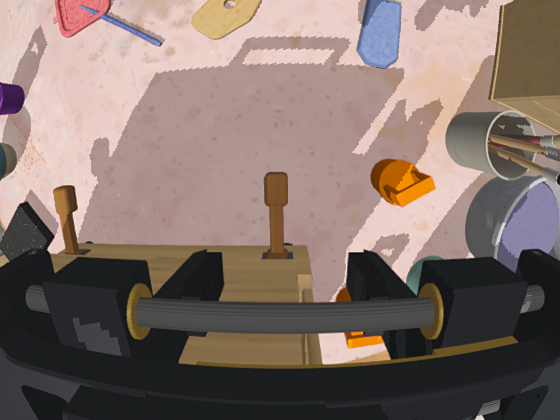

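The wrist view shows the left grip block at u 264-288, v 172-206, and the right one near (65,200). I'll cast these pixels onto z=0.062.

Run:
```python
from h import *
f=np.load('w1.npz');c=vision.get_calibration('wrist');P=f['P']
print(wplane(c,[264,288,276,276,65],[190,190,173,206,198],.062).round(4))
print(P[[176,190,200,220,240],[276]*5].round(3), P[[198],[64]].round(3))
t=st()[1]; print(t,go([.548,.092,.036]))
```

```text
[[ 0.5387  0.0715  0.062 ]
 [ 0.5372  0.0946  0.062 ]
 [ 0.5215  0.0821  0.062 ]
 [ 0.5537  0.084   0.062 ]
 [ 0.5589 -0.161   0.062 ]]
[[0.533 0.086 0.061]
 [0.547 0.087 0.062]
 [0.557 0.088 0.063]
 [0.577 0.089 0.062]
 [0.599 0.09  0.062]] [[ 0.568 -0.164  0.063]]
[0.54753669 0.09350936 0.22310961] [6.24 0.01 0.1 ]
```

Run:
```python
from h import *
im,d,c=snap('wrist'); P=wcloud(d,c); s,t,M=st(); print(t)
hsv=cv2.cvtColor(im,cv2.COLOR_RGB2HSV)
x,y,z=P[...,0],P[...,1],P[...,2]
for yc in (.09,-.165):
    m=(d>0)&(z>.057)&(z<.068)&(x>.5)&(x<.565)&(abs(y-yc)<.025)&(hsv[...,2]<150)
    q=P[m]; print(len(q),np.percentile(q,[2,50,98],axis=0).round(4).tolist())
print(go([.549,.089,.034]))
```

```text
[0.54643381 0.09581627 0.22631922]
811 [[0.5317, 0.0748, 0.0578], [0.5471, 0.0866, 0.0618], [0.564, 0.098, 0.0635]]
55 [[0.5555, -0.1795, 0.0571], [0.5581, -0.1649, 0.0596], [0.5643, -0.1611, 0.0629]]
[ 6.41 -0.18  0.17]
```

Emit:
carry_out([
  {"dp":[1.6,-0.25,0.1],"yaw":0,"jaw":0.6},
  {"dp":[3.2,-0.25,0.1],"yaw":0,"jaw":0.6},
  {"dp":[4.8,-0.25,0.1],"yaw":0,"jaw":0.6},
  {"dp":[6.3,-0.25,0.1],"yaw":0,"jaw":0.6},
  {"dp":[6.3,-0.25,0.1],"yaw":0,"jaw":0.6},
])

```text
clock: 2.85
tool_pos: [0.5454, 0.0881, 0.0364]
eef_rot: [-0.027, 0.714, 0.021, 0.7]
contact_force: [0.5, -0.5, -0.3]
opening: 0.602
```

Emit:
carry_out([
  {"dp":[0,0,0],"yaw":0,"jaw":0},
  {"dp":[0,0,0],"yaw":0,"jaw":0},
  {"dp":[0,0,0],"yaw":0,"jaw":0},
  {"dp":[0,0,0],"yaw":0,"jaw":0},
  {"dp":[0,0,0],"yaw":0,"jaw":0},
], force=25)

```text
clock: 3.48
tool_pos: [0.5467, 0.0865, 0.0381]
eef_rot: [-0.028, 0.713, 0.02, 0.701]
contact_force: [-0.3, -4.1, 6.9]
opening: 0.271
```

Run:
```python
from h import *
s,t,M=st(); print(s['clock'],t,M.round(3),s['opening'],s['contact_force'])
```

```text
3.475 [0.54673975 0.08646457 0.0380675 ] [[-0.017 -0.067  0.998]
 [-0.012  0.998  0.067]
 [-1.    -0.011 -0.018]] 0.27113799945031186 [-0.30155315 -4.07892158  6.87282513]
```

The opening of 0.271 (24 mm) means the block is held. I'll pull it out 100 mm.

Emit:
carry_out([
  {"dp":[0.01,-0.01,-0.7],"yaw":0,"jaw":0},
  {"dp":[0.02,-0.02,-1.5],"yaw":0,"jaw":0},
  {"dp":[0.04,-0.03,-2.4],"yaw":0,"jaw":0},
  {"dp":[0.06,-0.04,-3.2],"yaw":0,"jaw":0},
  {"dp":[0.06,-0.04,-3.4],"yaw":0,"jaw":0},
])

```text
clock: 4.1
tool_pos: [0.4553, 0.0795, 0.039]
eef_rot: [-0.025, 0.706, 0.02, 0.708]
contact_force: [21.8, -4.6, -14.2]
opening: 0.268
```

Run:
```python
from h import *
s,t,M=st(); print(s['clock'],t,s['opening'],s['contact_force'])
im,d,c=snap('scene'); s,t,M=st();print(t,s['contact_force'])
```

```text
4.1 [0.45534409 0.07948897 0.038953  ] 0.26790734588266535 [ 21.82609453  -4.55577289 -14.21638522]
[0.45538989 0.07943431 0.03897932] [ 14.87315959  -2.72400453 -10.79380013]
```

Emit:
carry_out([
  {"dp":[0,0,-0.2],"yaw":0,"jaw":0},
  {"dp":[0,0,-0.35],"yaw":0,"jaw":0},
  {"dp":[0,0,-0.35],"yaw":0,"jaw":0},
  {"dp":[0,0,-0.35],"yaw":0,"jaw":0},
  {"dp":[0,0,-0.35],"yaw":0,"jaw":0},
], force=40)

```text
clock: 4.78
tool_pos: [0.4553, 0.0795, 0.0393]
eef_rot: [-0.023, 0.7, 0.02, 0.714]
contact_force: [18.3, -4.3, -18.4]
opening: 0.265
```

Run:
```python
from h import *
s,t,M=st(); print(s['clock'],t,s['opening'],s['contact_force'])
im,d,c=snap('side','side1.png'); s,t,M=st();print(t,s['contact_force'])
P=cloud(d,c);x,y,z=P[...,0],P[...,1],P[...,2]
hsv=cv2.cvtColor(im,cv2.COLOR_RGB2HSV)
m=(d>0)&(z>.05)&(z<.068)&(x>.4)&(x<.5)&(abs(y-.08)<.03)&(hsv[...,0]<18)&(hsv[...,1]>90)
q=P[m];print(len(q),q.min(0),q.max(0))
```

```text
4.775 [0.45533322 0.07950821 0.03930406] 0.26474410494799305 [ 18.31137576  -4.31832386 -18.44342469]
[0.45532444 0.07949103 0.03930035] [ 16.72144791  -3.80923277 -17.34108072]
33 [0.48672371 0.07788008 0.05127335] [0.49924738 0.09131772 0.06376906]
```

Emit:
carry_out([
  {"dp":[0,0,0.1],"yaw":0,"jaw":0.6},
  {"dp":[0,0,0.1],"yaw":0,"jaw":0.6},
  {"dp":[-0.5,0,0.1],"yaw":0,"jaw":0.6},
  {"dp":[-2.5,0,0.1],"yaw":0,"jaw":0.6},
  {"dp":[-4.5,0,0.1],"yaw":0,"jaw":0.6},
], force=25)

```text
clock: 5.45
tool_pos: [0.4538, 0.08, 0.1756]
eef_rot: [-0.024, 0.701, 0.02, 0.713]
contact_force: [1.1, 0.8, 0.1]
opening: 0.601
```

Run:
```python
from h import *
s,t,M=st(); print(s['clock'],t,M.round(3),s['opening'],s['contact_force'])
for n in ('scene','side'):
    im,d,c=snap(n,n+'1.png'); s,t,M=st();print(t)
    P=cloud(d,c);x,y,z=P[...,0],P[...,1],P[...,2]
    hsv=cv2.cvtColor(im,cv2.COLOR_RGB2HSV)
    m=(d>0)&(z>.055)&(z<.068)&(x>.4)&(x<.6)&(abs(y-.085)<.03)&(hsv[...,0]<18)&(hsv[...,1]>90)
    q=P[m];print(len(q),q.min(0),q.max(0))
    for xx in np.arange(.42,.6,.01):
        k=q[abs(q[:,0]-xx)<.005]; 
        if len(k): print(round(xx,2),len(k),k[:,1].min().round(4),k[:,1].max().round(4))
```

```text
5.45 [0.45375876 0.07999665 0.17563864] [[ 0.018 -0.062  0.998]
 [-0.004  0.998  0.062]
 [-1.    -0.005  0.017]] 0.6008640549014147 [1.07658722 0.79945674 0.05563657]
[0.45664692 0.08068786 0.18202616]
380 [0.43995929 0.07169462 0.05509099] [0.59947262 0.10575937 0.06774624]
0.44 29 0.0725 0.093
0.45 44 0.0717 0.0953
0.46 45 0.0737 0.0949
0.47 28 0.0748 0.0953
0.48 24 0.0787 0.0914
0.49 25 0.0809 0.0931
0.5 21 0.0798 0.0939
0.51 22 0.0817 0.0941
0.52 40 0.0793 0.0988
0.53 25 0.079 0.1005
0.54 14 0.099 0.1009
0.55 11 0.1001 0.1017
0.56 12 0.1008 0.1025
0.57 9 0.1019 0.1031
0.58 14 0.1015 0.1042
0.59 10 0.1028 0.1047
[0.4570425  0.08086592 0.17937734]
325 [0.44609577 0.07141465 0.05501401] [0.59872461 0.10384574 0.06797837]
0.45 31 0.0714 0.0931
0.46 36 0.0722 0.0928
0.47 36 0.0722 0.0927
0.48 26 0.0773 0.0898
0.49 20 0.0792 0.0902
0.5 19 0.0795 0.0911
0.51 20 0.081 0.0927
0.52 21 0.0785 0.0932
0.53 20 0.0843 0.0984
0.54 17 0.0944 0.0988
0.55 13 0.096 0.0999
0.56 11 0.0967 0.0999
0.57 19 0.0972 0.1014
0.58 15 0.0979 0.1026
0.59 14 0.0988 0.1038
```

The left block now sits at its stop: the front is at x≈0.443 against 0.442 predicted, so it began slightly out. Next is the right one.

Emit:
carry_out([
  {"dp":[0,-2,0.8],"yaw":0,"jaw":0.6},
  {"dp":[0,-4,1.6],"yaw":0,"jaw":0.6},
  {"dp":[0,-6,2.4],"yaw":0,"jaw":0.6},
  {"dp":[0,-8,3.2],"yaw":0,"jaw":0.6},
  {"dp":[0,-8.5,3.4],"yaw":0,"jaw":0.6},
])

```text
clock: 6.18
tool_pos: [0.5736, -0.172, 0.1818]
eef_rot: [-0.021, 0.697, 0.019, 0.716]
contact_force: [0.4, 1.4, 0.4]
opening: 0.602
```

Run:
```python
from h import *
im,d,c=snap('side');im,d,c=snap('wrist','w2.png'); P=wcloud(d,c); s,t,M=st(); print(t,M.round(3))
hsv=cv2.cvtColor(im,cv2.COLOR_RGB2HSV)
x,y,z=P[...,0],P[...,1],P[...,2]
m=(d>0)&(z>.057)&(z<.068)&(x>.5)&(x<.6)&(abs(y+.165)<.03)&(hsv[...,2]<150)
q=P[m]; print(len(q),np.percentile(q,[2,50,98],axis=0).round(4).tolist()); q=q[q[:,0]<.59]; print(q[:,1].min(),q[:,1].max())
print(go([.577,-.167,.036]))
```

```text
[ 0.57370539 -0.17096906  0.18177113] [[ 0.027 -0.056  0.998]
 [-0.002  0.998  0.056]
 [-1.    -0.004  0.027]]
279 [[0.5566, -0.1844, 0.0575], [0.5666, -0.1657, 0.0603], [0.5993, -0.1606, 0.0621]]
-0.18463487379240523 -0.16027391374638883
[ 4.86  0.14 -0.01]
```

View pics/w2.png

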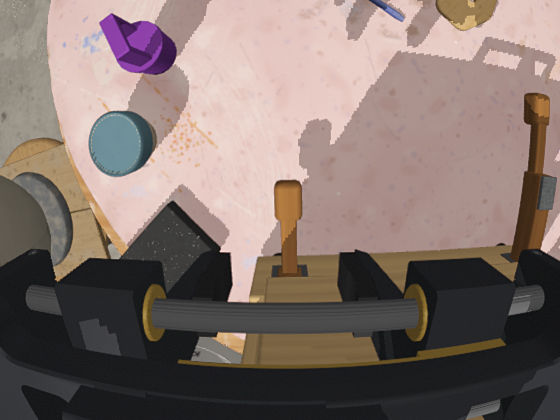

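The wrist view shows the right block at (289,200), a single teal cup at (120,143) and the purple look-alike at (140,45).

Emit:
carry_out([
  {"dp":[1.6,0.04,-0.05],"yaw":-0.2,"jaw":0.6},
  {"dp":[3.2,0.04,-0.05],"yaw":-0.2,"jaw":0.6},
  {"dp":[4.85,0.04,-0.05],"yaw":-0.2,"jaw":0.6},
  {"dp":[4.85,0.04,-0.05],"yaw":-0.2,"jaw":0.6},
  {"dp":[4.85,0.04,-0.05],"yaw":-0.2,"jaw":0.4},
])

```text
clock: 6.9
tool_pos: [0.5764, -0.1689, 0.0377]
eef_rot: [-0.029, 0.697, 0.027, 0.716]
contact_force: [-0.6, 0.5, 0.4]
opening: 0.514
```

Emit:
carry_out([
  {"dp":[0,0,0],"yaw":0,"jaw":0},
  {"dp":[0,0,0],"yaw":0,"jaw":0},
  {"dp":[0,0,0],"yaw":0,"jaw":0},
  {"dp":[0,0,0],"yaw":0,"jaw":0},
  {"dp":[0,0,0],"yaw":0,"jaw":0},
], force=30)

```text
clock: 7.52
tool_pos: [0.5781, -0.1719, 0.0399]
eef_rot: [-0.029, 0.695, 0.025, 0.718]
contact_force: [-0.4, -5.5, 6.2]
opening: 0.271
```

Run:
```python
from h import *
s,t,M=st(); print(s['clock'],t,M.round(3),s['opening'],s['contact_force'])
```

```text
7.525 [ 0.57805299 -0.17191984  0.03994605] [[ 0.032 -0.076  0.997]
 [-0.006  0.997  0.076]
 [-0.999 -0.008  0.032]] 0.2713990596716575 [-0.35175102 -5.54528203  6.23043599]
```

Emit:
carry_out([
  {"dp":[-0.02,0,-0.7],"yaw":0,"jaw":0},
  {"dp":[-0.04,0,-1.5],"yaw":0,"jaw":0},
  {"dp":[-0.07,0,-2.3],"yaw":0,"jaw":0},
  {"dp":[-0.1,0,-2.9],"yaw":0,"jaw":0},
  {"dp":[-0.1,0,-3.2],"yaw":0,"jaw":0},
])

```text
clock: 8.15
tool_pos: [0.4834, -0.1793, 0.0401]
eef_rot: [-0.029, 0.694, 0.025, 0.719]
contact_force: [11.1, -1.4, -18.7]
opening: 0.269
```

Emit:
carry_out([
  {"dp":[0,0,-0.15],"yaw":0,"jaw":0},
  {"dp":[0,0,-0.3],"yaw":0,"jaw":0},
  {"dp":[0,0,-0.35],"yaw":0,"jaw":0},
  {"dp":[0,0,-0.35],"yaw":0,"jaw":0},
  {"dp":[0,0,-0.35],"yaw":0,"jaw":0},
])

```text
clock: 8.78
tool_pos: [0.4833, -0.1793, 0.0405]
eef_rot: [-0.03, 0.687, 0.026, 0.726]
contact_force: [15.5, -1.6, -18.6]
opening: 0.271
```

Run:
```python
from h import *
s,t,M=st(); print(s['clock'],t,M.round(3),s['opening'],s['contact_force'])
```

```text
8.775 [ 0.48329601 -0.17929199  0.04046479] [[ 0.055 -0.078  0.995]
 [-0.004  0.997  0.078]
 [-0.999 -0.008  0.054]] 0.270718718505457 [ 15.48921691  -1.57162479 -18.55654623]
```

Both supports are at their stops. I'll release, rise and turn 90° towards the bar.

Emit:
carry_out([
  {"dp":[0,0,0.15],"yaw":0,"jaw":0.6},
  {"dp":[0,0,0.2],"yaw":0,"jaw":0.6},
  {"dp":[-1,0,0.2],"yaw":0,"jaw":0.6},
  {"dp":[-3,0,0.2],"yaw":0,"jaw":0.6},
  {"dp":[-5,0,0.2],"yaw":0,"jaw":0.6},
], force=15)

```text
clock: 9.4
tool_pos: [0.4794, -0.1781, 0.1921]
eef_rot: [-0.03, 0.688, 0.026, 0.725]
contact_force: [2.1, -1.3, -0.1]
opening: 0.603
```

Emit:
carry_out([
  {"dp":[-2,0,0],"yaw":1.7,"jaw":0.6},
  {"dp":[-4,0,0],"yaw":3.4,"jaw":0.6},
  {"dp":[-5,1,0.5],"yaw":5.1,"jaw":0.6},
  {"dp":[-5,2,1],"yaw":6.8,"jaw":0.6},
  {"dp":[-5,3,1.5],"yaw":8.5,"jaw":0.5},
])

```text
clock: 10.02
tool_pos: [0.5084, -0.0836, 0.3441]
eef_rot: [0.287, 0.631, -0.275, 0.666]
contact_force: [0.3, -0.0, 0.2]
opening: 0.516
```

Run:
```python
from h import *
im,d,c=snap('scene','scene2.png'); P=cloud(d,c)
x,y,z=P[...,0],P[...,1],P[...,2]; hsv=cv2.cvtColor(im,cv2.COLOR_RGB2HSV)
for yc in (.085,-.18):
    m=(d>0)&(z>.055)&(z<.066)&(x>.42)&(x<.6)&(abs(y-yc)<.03)&(hsv[...,0]<18)&(hsv[...,1]>90); q=P[m]; print(len(q),np.percentile(q,[1,50],axis=0).round(4).tolist())
m=(d>0)&(z>.262)&(z<.30)&(x>.55)&(x<.75)&(y>-.12)&(y<.06)&(hsv[...,1]<60); q=P[m]; print('bar',len(q),np.percentile(q,[3,50,97],axis=0).round(4).tolist())
s,t,M=st(); print(s['clock'],t,M.round(3),s['opening'],np.round(s['q'],2)); print(go([.632,-.031,.34]), np.degrees(np.arctan2(M[1,1],M[0,1])))
```

```text
352 [[0.4416, 0.0731, 0.0553], [0.4893, 0.0894, 0.0597]]
239 [[0.4622, -0.1855, 0.0553], [0.5168, -0.1682, 0.0593]]
bar 279 [[0.6304, -0.0888, 0.2642], [0.6368, -0.0243, 0.2768], [0.6438, 0.0264, 0.2817]]
10.075 [ 0.5103657  -0.07747407  0.34416064] [[ 0.053  0.728  0.683]
 [ 0.001  0.684 -0.729]
 [-0.999  0.039  0.036]] 0.5033052311087208 [ 0.23  0.4  -0.25  1.78  0.12  0.92  0.69]
[0.35 4.01 1.64] 43.23141379178436
```

The support fronts are at 0.4416 and 0.4622, against 0.4419 and 0.4623 predicted, so both are fully out and the cabinet pose is confirmed. The bar is at about (0.641,-0.032,0.277). I'll go above it.

Emit:
carry_out([
  {"dp":[0.2,1.4,0.6],"yaw":1.7,"jaw":0.5},
  {"dp":[0.35,2.8,1.2],"yaw":3.4,"jaw":0.5},
  {"dp":[0.35,4.2,1.82],"yaw":5.1,"jaw":0.5},
  {"dp":[0.35,4.2,1.82],"yaw":6.45,"jaw":0.5},
  {"dp":[0.35,4.2,1.82],"yaw":6.45,"jaw":0.5},
])

```text
clock: 10.7
tool_pos: [0.639, -0.0312, 0.34]
eef_rot: [0.491, 0.507, -0.467, 0.533]
contact_force: [-0.3, 0.1, 0.7]
opening: 0.5
```

Run:
```python
from h import *
im,d,c=snap('wrist','w3.png'); P=wcloud(d,c); x,y,z=P[...,0],P[...,1],P[...,2]
hsv=cv2.cvtColor(im,cv2.COLOR_RGB2HSV)
m=(d>0)&(z>.262)&(z<.30)&(x>.58)&(x<.70)&(y>-.12)&(y<.06); q=P[m]; print('bar',len(q),np.percentile(q,[3,50,97],axis=0).round(4).tolist())
s,t,M=st(); print(s['clock'],t,M.round(3)); print(go([.6415,-.032,.264]), np.degrees(np.arctan2(M[1,1],M[0,1])))
```

```text
bar 2799 [[0.6324, -0.0811, 0.2782], [0.64, -0.0242, 0.2827], [0.6481, 0.0213, 0.2844]]
10.75 [ 0.63885167 -0.03150884  0.34021843] [[ 0.051  0.995  0.081]
 [ 0.     0.081 -0.997]
 [-0.999  0.051  0.004]]
[ 2.54 -0.04  0.01] 4.668458830576511
```

View pics/w3.png

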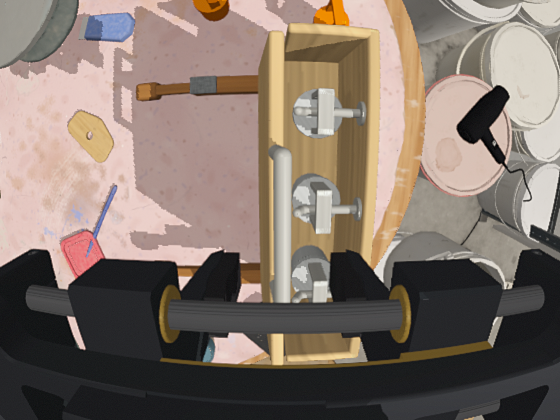

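The wrist view shows three cans on the pegs, at (318,112), (318,205) and (312,285). The bar is centred between the fingers. Descend and close.

Emit:
carry_out([
  {"dp":[0.9,-0.04,0],"yaw":0,"jaw":0.5},
  {"dp":[1.8,-0.04,0],"yaw":0,"jaw":0.5},
  {"dp":[2.55,-0.04,0],"yaw":0,"jaw":0.5},
  {"dp":[2.55,-0.04,0],"yaw":0,"jaw":0.3},
  {"dp":[2.55,-0.04,0],"yaw":0,"jaw":0.2},
], force=15)

```text
clock: 11.38
tool_pos: [0.6417, -0.032, 0.265]
eef_rot: [0.492, 0.506, -0.466, 0.533]
contact_force: [0.2, 0.1, 0.2]
opening: 0.299
```

Emit:
carry_out([
  {"dp":[0,0,0],"yaw":0,"jaw":0},
  {"dp":[0,0,0],"yaw":0,"jaw":0},
  {"dp":[0,0,0],"yaw":0,"jaw":0},
  {"dp":[0,0,0],"yaw":0,"jaw":0},
  {"dp":[0,0,0],"yaw":0,"jaw":0},
], force=15)

```text
clock: 12.0
tool_pos: [0.6411, -0.0324, 0.2662]
eef_rot: [0.491, 0.506, -0.467, 0.533]
contact_force: [-5.6, 0.2, 5.4]
opening: 0.125
```

```bash
cat > arc.py <<'E'
from h import *
import sys
# TCP arc: bar at angle th; keep offset of TCP to bar; print rows in tool units for given thetas
s,t,M=st(); print(s['clock'],t,M.round(3),s['opening'],np.round(s['contact_force'],1))
cx=np.array([.9969,.0787,0])
bar=lambda th: np.array([.6266,-.033,.086])+.192*(np.sin(.08-th)*cx+np.array([0,0,np.cos(.08-th)]))
b=(t-np.array([.6266,-.033,.086]))
th0=float(sys.argv[1]); off=t-bar(th0); print('off',off.round(4))
for th in map(float,sys.argv[2:]): print(th,(M.T@(bar(th)-bar(th0))/.03).round(2))
E
python3 arc.py 0 .1 .2 .3 .4 .5
```

```text
12.0 [ 0.64111953 -0.03237271  0.26615325] [[ 0.052  0.995  0.082]
 [-0.     0.082 -0.997]
 [-0.999  0.052  0.004]] 0.12470787655641358 [-5.6  0.2  5.4]
off [-0.0008 -0.0006 -0.0112]
0.1 [-0.05 -0.64 -0.  ]
0.2 [-0.04 -1.28 -0.  ]
0.3 [ 0.03 -1.91 -0.01]
0.4 [ 0.17 -2.54 -0.01]
0.5 [ 0.37 -3.14 -0.01]
```

Opening 0.125 is 11 mm, so the bar is held. I'll lower the first section slowly.

Emit:
carry_out([
  {"dp":[-0.04,-0.4,0],"yaw":0,"jaw":0},
  {"dp":[-0.05,-0.95,0],"yaw":0,"jaw":0},
  {"dp":[-0.03,-1.5,0],"yaw":0,"jaw":0},
  {"dp":[0.07,-2.1,0],"yaw":0,"jaw":0},
  {"dp":[0.17,-2.54,-0.01],"yaw":0,"jaw":0},
])

```text
clock: 12.62
tool_pos: [0.5651, -0.0381, 0.2576]
eef_rot: [0.492, 0.506, -0.466, 0.534]
contact_force: [0.4, 0.4, 0.0]
opening: 0.131
```

```bash
python3 arc.py .4 .5 .6 .7 .8 .9
```

```text
12.625 [ 0.56506601 -0.03811427  0.25764438] [[ 0.054  0.995  0.082]
 [ 0.     0.082 -0.997]
 [-0.999  0.054  0.004]] 0.13144012139189004 [0.4 0.4 0. ]
off [-0.0013 -0.0004 -0.0106]
0.5 [ 0.2  -0.61 -0.  ]
0.6 [ 0.46 -1.19 -0.01]
0.7 [ 0.77 -1.75 -0.01]
0.8 [ 1.14 -2.27 -0.01]
0.9 [ 1.56 -2.75 -0.02]
```

Emit:
carry_out([
  {"dp":[0.2,-0.61,0],"yaw":0,"jaw":0},
  {"dp":[0.46,-1.19,-0.01],"yaw":0,"jaw":0},
  {"dp":[0.77,-1.75,-0.01],"yaw":0,"jaw":0},
  {"dp":[1.14,-2.27,-0.01],"yaw":0,"jaw":0},
  {"dp":[1.56,-2.75,-0.02],"yaw":0,"jaw":0},
])

```text
clock: 13.25
tool_pos: [0.4852, -0.0441, 0.2067]
eef_rot: [0.492, 0.505, -0.465, 0.535]
contact_force: [1.4, 0.2, -2.3]
opening: 0.129
```

```bash
python3 arc.py .9 .98 1.06 1.14 1.22 1.3
```

```text
13.25 [ 0.48523518 -0.04408976  0.20673964] [[ 0.056  0.995  0.082]
 [ 0.     0.082 -0.997]
 [-0.998  0.056  0.004]] 0.1293696402270935 [ 1.4  0.2 -2.3]
off [-0.0014 -0.     -0.0102]
0.98 [ 0.37 -0.36 -0.  ]
1.06 [ 0.76 -0.68 -0.01]
1.14 [ 1.18 -0.97 -0.01]
1.22 [ 1.63 -1.23 -0.01]
1.3 [ 2.09 -1.45 -0.01]
```

Emit:
carry_out([
  {"dp":[0.37,-0.36,0],"yaw":0,"jaw":0},
  {"dp":[0.76,-0.68,-0.01],"yaw":0,"jaw":0},
  {"dp":[1.18,-0.97,-0.01],"yaw":0,"jaw":0},
  {"dp":[1.63,-1.23,-0.01],"yaw":0,"jaw":0},
  {"dp":[2.09,-1.45,-0.01],"yaw":0,"jaw":0},
])

```text
clock: 13.88
tool_pos: [0.4455, -0.047, 0.1418]
eef_rot: [0.493, 0.505, -0.465, 0.535]
contact_force: [0.2, 0.9, -0.1]
opening: 0.128
```

```bash
python3 arc.py 1.3 1.38 1.46 1.54 1.62 1.66
```

```text
13.875 [ 0.44548276 -0.04703799  0.14178884] [[ 0.058  0.995  0.083]
 [ 0.001  0.083 -0.997]
 [-0.998  0.058  0.004]] 0.12804760509933094 [ 0.2  0.9 -0.1]
off [-0.0014  0.0002 -0.0102]
1.38 [ 0.48 -0.18 -0.  ]
1.46 [ 0.97 -0.33 -0.  ]
1.54 [ 1.47 -0.44 -0.01]
1.62 [ 1.98 -0.5  -0.01]
1.66 [ 2.23 -0.52 -0.01]
```

Emit:
carry_out([
  {"dp":[0.45,-0.17,0],"yaw":0,"jaw":0},
  {"dp":[0.9,-0.31,0],"yaw":0,"jaw":0},
  {"dp":[1.35,-0.41,-0.01],"yaw":0,"jaw":0},
  {"dp":[1.75,-0.47,-0.01],"yaw":0,"jaw":0},
  {"dp":[2.1,-0.51,-0.01],"yaw":0,"jaw":0},
])

```text
clock: 14.5
tool_pos: [0.4343, -0.0479, 0.0828]
eef_rot: [0.49, 0.509, -0.468, 0.531]
contact_force: [-8.0, 3.2, -0.8]
opening: 0.13
```

```bash
python3 arc.py 1.64 1.66
```

```text
14.5 [ 0.43430542 -0.04787856  0.08278239] [[ 0.044  0.996  0.083]
 [ 0.002  0.083 -0.997]
 [-0.999  0.044  0.002]] 0.12989969714935762 [-8.   3.2 -0.8]
off [-0.0009  0.0002 -0.0053]
1.66 [ 0.13 -0.01 -0.  ]
```

Emit:
carry_out([
  {"dp":[0.12,0,0],"yaw":0,"jaw":0},
  {"dp":[0.22,0,0],"yaw":0,"jaw":0},
  {"dp":[0.28,0,0],"yaw":0,"jaw":0},
  {"dp":[0.28,0,0],"yaw":0,"jaw":0},
  {"dp":[0.28,0,0],"yaw":0,"jaw":0},
])

```text
clock: 15.12
tool_pos: [0.4341, -0.0478, 0.0756]
eef_rot: [0.49, 0.509, -0.467, 0.532]
contact_force: [-2.5, -0.0, 13.2]
opening: 0.133
```

Run:
```python
from h import *
s,t,M=st(); print(t,M.round(3),np.round(s['contact_force'],1),s['opening'])
for n in ('scene','side'):
    im,d,c=snap(n,n+'3.png'); P=cloud(d,c); x,y,z=P[...,0],P[...,1],P[...,2]
    a=(x-.6266)*.9969+(y+.033)*.0787; b=-(x-.6266)*.0787+(y+.033)*.9969
    m=(d>0)&(a<-.02)&(a>-.145)&(abs(b)<.14)&(z>.07)&(z<.12); q=np.c_[a[m],b[m],z[m]]
    for it in range(3):
        A=np.c_[q[:,:2],np.ones(len(q))];k=np.linalg.lstsq(A,q[:,2],rcond=None)[0];e=abs(A@k-q[:,2]);q=q[e<.005]
    print(n,len(q),k.round(4),np.median(q[:,2]))
```

```text
[ 0.43413929 -0.04777739  0.07563187] [[ 0.045  0.995  0.084]
 [ 0.002  0.084 -0.997]
 [-0.999  0.045  0.002]] [-2.5 -0.  13.2] 0.13258336669840143
scene 2301 [0.0017 0.0018 0.0904] 0.09034585499115233
side 3292 [ 0.0032 -0.0008  0.0921] 0.09185370221870415
```

View pics/side3.png

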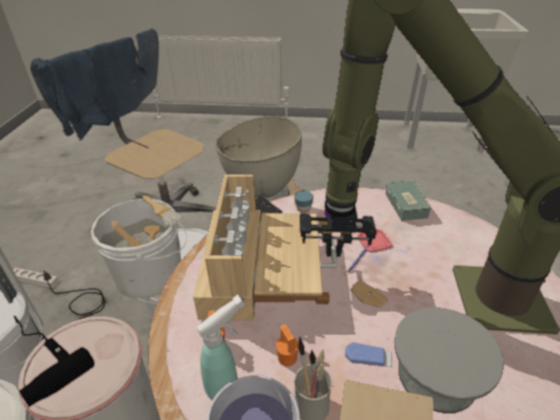

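The flap is level: plane z=0.0904/0.0921 with slopes under 0.004. The cup is still at (304,201) in the side view. I'll release the bar and rise, opening only slightly.

Emit:
carry_out([
  {"dp":[0,0,0],"yaw":0,"jaw":0.3},
  {"dp":[0,0,0],"yaw":0,"jaw":0.3},
  {"dp":[-0.7,0,0],"yaw":0,"jaw":0.3},
  {"dp":[-2.2,0,0],"yaw":0,"jaw":0.3},
  {"dp":[-4,0,0],"yaw":0,"jaw":0.5},
])

```text
clock: 15.85
tool_pos: [0.428, -0.0481, 0.1965]
eef_rot: [0.49, 0.51, -0.467, 0.531]
contact_force: [1.4, 0.0, -0.6]
opening: 0.391
```

Emit:
carry_out([
  {"dp":[-1.5,1,0],"yaw":-1.7,"jaw":0.65},
  {"dp":[-2.5,2.5,0],"yaw":-3.4,"jaw":0.65},
  {"dp":[-3,4,0],"yaw":-5.1,"jaw":0.65},
  {"dp":[-3,5,-0.5],"yaw":-6.8,"jaw":0.65},
  {"dp":[-3,6,-1],"yaw":-8.5,"jaw":0.65},
])

```text
clock: 16.48
tool_pos: [0.6017, -0.0036, 0.294]
eef_rot: [0.212, 0.662, -0.201, 0.69]
contact_force: [0.1, -0.3, 0.3]
opening: 0.653
```

```bash
cat >> h.py <<'E'
def cab(a,b,z): return np.array([.6266+a*.9969-b*.0787,-.033+a*.0787+b*.9969,z])
def info(*targets):
    s,t,M=st(); e=t-np.array([.6266,-.033,0]); a=e[0]*.9969+e[1]*.0787; b=-e[0]*.0787+e[1]*.9969
    yw=np.degrees(np.arctan2(M[1,1],M[0,1]))
    print(round(s['clock'],2),'cab',np.round([a,b,t[2]],4),'x',M[:,0].round(3),'yaw to 94.5:',round((yw-94.5)/6,2),'op',round(s['opening'],3),'F',np.round(s['contact_force'],1),'q7',round(s['q'][6],2))
    for q in targets: print(q,'->',go(cab(*q)))
E
python3 -c "
from h import *
info((.055,.088,.27))"
```

```text
16.48 cab [-0.0225  0.0313  0.294 ] x [ 0.043  0.003 -0.999] yaw to 94.5: -6.4 op 0.653 F [ 0.1 -0.3  0.3] q7 0.28
(0.055, 0.088, 0.27) -> [0.91 3.06 0.82]
```

Emit:
carry_out([
  {"dp":[0.3,1,0.2],"yaw":-1.7,"jaw":0.65},
  {"dp":[0.6,2,0.5],"yaw":-3.4,"jaw":0.65},
  {"dp":[0.9,3.06,0.82],"yaw":-5.1,"jaw":0.65},
  {"dp":[0.9,3.06,0.82],"yaw":-6.4,"jaw":0.65},
  {"dp":[0.9,3.06,0.82],"yaw":-6.4,"jaw":0.65},
])

```text
clock: 17.1
tool_pos: [0.6743, 0.059, 0.2694]
eef_rot: [-0.027, 0.692, 0.028, 0.721]
contact_force: [0.2, -0.9, 0.7]
opening: 0.653
```

Run:
```python
from h import *
im,d,c=snap('wrist','w4.png'); P=wcloud(d,c); x,y,z=P[...,0],P[...,1],P[...,2]
a=(x-.6266)*.9969+(y+.033)*.0787; b=-(x-.6266)*.0787+(y+.033)*.9969
for bc in (.088,0,-.088):
    m=(d>0)&(z>.205)&(z<.222)&(a>.035)&(a<.08)&(abs(b-bc)<.035); q=np.c_[a[m],b[m],z[m]]
    if len(q)>5: print(bc,len(q),np.percentile(q,[3,50,97],axis=0).round(4).tolist())
m=(d>0)&(a<-.02)&(a>-.145)&(abs(b)<.14)&(z>.07)&(z<.11); print('flap z',np.median(z[m]),m.sum())
info((.055,.088,.18))
```

```text
0.088 1354 [[0.0472, 0.0644, 0.2059], [0.053, 0.083, 0.2113], [0.0606, 0.1018, 0.2125]]
0 1108 [[0.0467, -0.023, 0.206], [0.0529, -0.0029, 0.2111], [0.0603, 0.0152, 0.2124]]
-0.088 723 [[0.0466, -0.1107, 0.2056], [0.0526, -0.0897, 0.211], [0.0601, -0.0726, 0.2125]]
flap z 0.09234217755165175 29267
17.15 cab [0.0547 0.0876 0.2697] x [ 0.042  0.003 -0.999] yaw to 94.5: -0.03 op 0.65 F [-0.4  0.1  0.2] q7 0.85
(0.055, 0.088, 0.18) -> [ 2.99  0.01 -0.12]
```

View pics/w4.png

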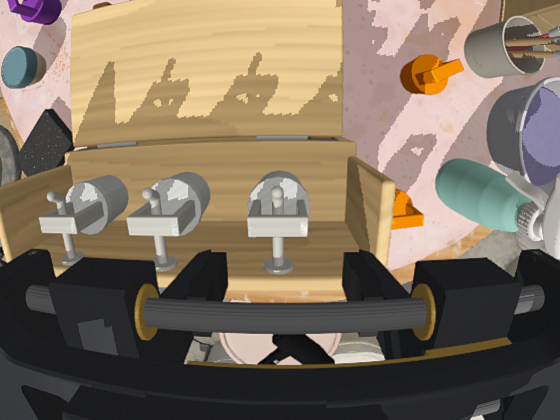

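The wrist view shows the left stirrup at (278,222), with the middle and right ones at (165,222) and (70,222). The stirrup centres are near cabinet (0.053, 0.085 / -0.003 / -0.091), top 0.211. Descend and grip the left can.

Emit:
carry_out([
  {"dp":[1,-0.09,-0.16],"yaw":0,"jaw":0.65},
  {"dp":[2,-0.09,-0.17],"yaw":0,"jaw":0.65},
  {"dp":[3,-0.09,-0.18],"yaw":0,"jaw":0.65},
  {"dp":[3,-0.09,-0.18],"yaw":0,"jaw":0.65},
  {"dp":[3,-0.09,-0.18],"yaw":0,"jaw":0.55},
], force=20)

```text
clock: 17.77
tool_pos: [0.6734, 0.056, 0.1811]
eef_rot: [-0.025, 0.691, 0.027, 0.722]
contact_force: [-0.1, 0.0, 0.1]
opening: 0.566
```

Emit:
carry_out([
  {"dp":[0,0,0],"yaw":0,"jaw":0.3},
  {"dp":[0,0,0],"yaw":0,"jaw":0.3},
  {"dp":[0,0,0],"yaw":0,"jaw":0.3},
  {"dp":[0,0,0],"yaw":0,"jaw":0.3},
  {"dp":[0,0,0],"yaw":0,"jaw":0.3},
], force=20)

```text
clock: 18.4
tool_pos: [0.6741, 0.0562, 0.1826]
eef_rot: [-0.025, 0.69, 0.027, 0.723]
contact_force: [0.0, -0.8, 6.3]
opening: 0.453
```

```bash
python3 -c "
from h import *
info((.053,.085,.20),(-.012,.085,.201),(-.11,.1,.21))"
```

```text
18.4 cab [0.0544 0.0852 0.1826] x [ 0.046  0.004 -0.999] yaw to 94.5: -0.05 op 0.453 F [ 0.  -0.8  6.3] q7 0.77
(0.053, 0.085, 0.2) -> [-0.58 -0.01 -0.02]
(-0.012, 0.085, 0.201) -> [-0.71 -0.02 -2.18]
(-0.11, 0.1, 0.21) -> [-1.16  0.46 -5.43]
```

Emit:
carry_out([
  {"dp":[-0.25,0,-0.01],"yaw":0,"jaw":0.3},
  {"dp":[-0.5,0,-0.02],"yaw":0,"jaw":0.3},
  {"dp":[-0.68,0,-0.02],"yaw":0,"jaw":0.3},
  {"dp":[-0.68,0,-0.02],"yaw":0,"jaw":0.3},
  {"dp":[-0.68,0,-0.02],"yaw":0,"jaw":0.3},
])

```text
clock: 19.02
tool_pos: [0.6724, 0.056, 0.2027]
eef_rot: [-0.025, 0.69, 0.027, 0.723]
contact_force: [-0.0, -0.3, -1.0]
opening: 0.456
```

```bash
python3 -c "
from h import *
info((-.012,.085,.203),(-.11,.1,.21))"
```

```text
19.02 cab [0.0527 0.0851 0.2027] x [ 0.046  0.004 -0.999] yaw to 94.5: -0.05 op 0.456 F [-0.  -0.3 -1. ] q7 0.79
(-0.012, 0.085, 0.203) -> [-0.11 -0.02 -2.15]
(-0.11, 0.1, 0.21) -> [-0.49  0.47 -5.41]
```

Emit:
carry_out([
  {"dp":[-0.04,-0.01,-0.7],"yaw":0,"jaw":0.3},
  {"dp":[-0.08,-0.02,-1.5],"yaw":0,"jaw":0.3},
  {"dp":[-0.12,-0.02,-2.4],"yaw":0,"jaw":0.3},
  {"dp":[-0.3,0.2,-3.9],"yaw":0,"jaw":0.3},
  {"dp":[-0.4,0.47,-5.4],"yaw":0,"jaw":0.3},
])

```text
clock: 19.65
tool_pos: [0.5081, 0.0581, 0.2072]
eef_rot: [-0.025, 0.69, 0.027, 0.723]
contact_force: [-0.1, 0.7, -1.0]
opening: 0.451
```

```bash
python3 -c "
from h import *
info((-.11,.1,.160))"
```

```text
19.65 cab [-0.111   0.1002  0.2072] x [ 0.045  0.004 -0.999] yaw to 94.5: -0.06 op 0.451 F [-0.1  0.7 -1. ] q7 0.49
(-0.11, 0.1, 0.16) -> [ 1.57 -0.01 -0.04]
```

Emit:
carry_out([
  {"dp":[0.6,0,-0.01],"yaw":0,"jaw":0.3},
  {"dp":[1.2,0,-0.03],"yaw":0,"jaw":0.3},
  {"dp":[1.45,0,-0.04],"yaw":0,"jaw":0.3},
  {"dp":[1.6,0,-0.04],"yaw":0,"jaw":0.3},
  {"dp":[1.65,0,-0.04],"yaw":0,"jaw":0.3},
])

```text
clock: 20.27
tool_pos: [0.5095, 0.0585, 0.1588]
eef_rot: [-0.025, 0.69, 0.026, 0.723]
contact_force: [-4.1, -2.4, 16.6]
opening: 0.453
```

```bash
python3 -c "
from h import *
info()"
```

```text
20.27 cab [-0.1095  0.1004  0.1588] x [ 0.047  0.003 -0.999] yaw to 94.5: -0.06 op 0.453 F [-4.1 -2.4 16.6] q7 0.4
```

Emit:
carry_out([
  {"dp":[-0.04,0,0],"yaw":0,"jaw":0.62},
  {"dp":[-0.04,0,0],"yaw":0,"jaw":0.62},
  {"dp":[-0.04,0,0],"yaw":0,"jaw":0.62},
  {"dp":[-1.8,0,0],"yaw":0,"jaw":0.62},
  {"dp":[-3.7,0,0],"yaw":0,"jaw":0.62},
])

```text
clock: 20.9
tool_pos: [0.5038, 0.0579, 0.2704]
eef_rot: [-0.025, 0.691, 0.026, 0.722]
contact_force: [1.6, -0.6, -0.1]
opening: 0.623
```

Emit:
carry_out([
  {"dp":[0,-1,1.5],"yaw":0,"jaw":0.65},
  {"dp":[0,-2,3.2],"yaw":0,"jaw":0.65},
  {"dp":[0,-3,4.8],"yaw":0,"jaw":0.65},
  {"dp":[0,-3.45,5.6],"yaw":0,"jaw":0.65},
  {"dp":[0,-3.45,5.6],"yaw":0,"jaw":0.65},
])

```text
clock: 21.52
tool_pos: [0.6797, -0.0342, 0.2768]
eef_rot: [-0.024, 0.691, 0.025, 0.722]
contact_force: [-0.4, 0.4, -1.4]
opening: 0.648
```

Run:
```python
from h import *
im,d,c=snap('side','side5.png'); P=cloud(d,c); x,y,z=P[...,0],P[...,1],P[...,2]
a=(x-.6266)*.9969+(y+.033)*.0787; b=-(x-.6266)*.0787+(y+.033)*.9969
m=(d>0)&(z>.125)&(z<.21)&(a<-.03)&(a>-.2)&(abs(b)<.15); q=np.c_[a[m],b[m],z[m]]; print(len(q),np.percentile(q,[1,50,99],axis=0).round(3).tolist())
info((.053,-.002,.182))
```

```text
415 [[-0.131, 0.08, 0.125], [-0.107, 0.113, 0.142], [-0.084, 0.125, 0.189]]
21.57 cab [ 0.0516 -0.0038  0.2772] x [ 0.043  0.005 -0.999] yaw to 94.5: -0.06 op 0.652 F [-1.2 -0.1 -0.8] q7 0.99
(0.053, -0.002, 0.182) -> [ 3.17  0.06 -0.09]
```

The first can stands with its top at 0.189. Now the middle one.

Emit:
carry_out([
  {"dp":[1,0.05,-0.09],"yaw":0,"jaw":0.65},
  {"dp":[2,0.05,-0.09],"yaw":0,"jaw":0.65},
  {"dp":[3.17,0.05,-0.09],"yaw":0,"jaw":0.65},
  {"dp":[3.17,0.05,-0.09],"yaw":0,"jaw":0.65},
  {"dp":[3.17,0.05,-0.09],"yaw":0,"jaw":0.55},
], force=20)

```text
clock: 22.2
tool_pos: [0.6797, -0.0299, 0.1838]
eef_rot: [-0.025, 0.691, 0.027, 0.722]
contact_force: [0.4, -0.4, 0.2]
opening: 0.566
```

Emit:
carry_out([
  {"dp":[0,0,0],"yaw":0,"jaw":0.3},
  {"dp":[0,0,0],"yaw":0,"jaw":0.3},
  {"dp":[0,0,0],"yaw":0,"jaw":0.3},
  {"dp":[0,0,0],"yaw":0,"jaw":0.3},
  {"dp":[0,0,0],"yaw":0,"jaw":0.3},
], force=20)

```text
clock: 22.82
tool_pos: [0.6803, -0.0294, 0.1854]
eef_rot: [-0.024, 0.69, 0.028, 0.723]
contact_force: [-1.8, -0.8, 6.4]
opening: 0.454
```

Emit:
carry_out([
  {"dp":[-0.25,0,-0.01],"yaw":0,"jaw":0.3},
  {"dp":[-0.5,0,-0.02],"yaw":0,"jaw":0.3},
  {"dp":[-0.68,0,-0.02],"yaw":0,"jaw":0.3},
  {"dp":[-0.68,0,-0.02],"yaw":0,"jaw":0.3},
  {"dp":[-0.68,0,-0.02],"yaw":0,"jaw":0.3},
])

```text
clock: 23.45
tool_pos: [0.6786, -0.0297, 0.2055]
eef_rot: [-0.024, 0.69, 0.028, 0.723]
contact_force: [-0.2, 0.5, -1.9]
opening: 0.451
```

```bash
python3 -c "
from h import *
info((-.015,-.002,.203),(-.045,.033,.205))"
```

```text
23.45 cab [ 0.0521 -0.0008  0.2055] x [ 0.046  0.006 -0.999] yaw to 94.5: -0.05 op 0.451 F [-0.2  0.5 -1.9] q7 0.92
(-0.015, -0.002, 0.203) -> [-0.02 -0.05 -2.24]
(-0.045, 0.033, 0.205) -> [-0.13  1.11 -3.24]
```

Emit:
carry_out([
  {"dp":[-0.05,-0.01,-0.7],"yaw":0,"jaw":0.3},
  {"dp":[-0.09,-0.03,-1.5],"yaw":0,"jaw":0.3},
  {"dp":[-0.13,-0.03,-2.3],"yaw":0,"jaw":0.3},
  {"dp":[-0.13,0.5,-2.9],"yaw":0,"jaw":0.3},
  {"dp":[-0.13,1.11,-3.24],"yaw":0,"jaw":0.3},
])

```text
clock: 24.08
tool_pos: [0.578, -0.004, 0.2046]
eef_rot: [-0.024, 0.69, 0.027, 0.723]
contact_force: [0.5, 0.7, -1.5]
opening: 0.453
```

```bash
python3 -c "
from h import *
info((-.045,.033,.162))"
```

```text
24.07 cab [-0.0461  0.0327  0.2046] x [ 0.045  0.005 -0.999] yaw to 94.5: -0.05 op 0.453 F [ 0.5  0.7 -1.5] q7 0.72
(-0.045, 0.033, 0.162) -> [ 1.42  0.01 -0.03]
```

Emit:
carry_out([
  {"dp":[0.5,0,-0.01],"yaw":0,"jaw":0.3},
  {"dp":[1.0,0,-0.03],"yaw":0,"jaw":0.3},
  {"dp":[1.25,0,-0.03],"yaw":0,"jaw":0.3},
  {"dp":[1.4,0,-0.03],"yaw":0,"jaw":0.3},
  {"dp":[1.45,0,-0.03],"yaw":0,"jaw":0.3},
])

```text
clock: 24.7
tool_pos: [0.5803, -0.0048, 0.1621]
eef_rot: [-0.025, 0.69, 0.026, 0.723]
contact_force: [-2.1, -5.0, 13.2]
opening: 0.453
```

```bash
python3 -c "
from h import *
info((-.045,.033,.27))"
```

```text
24.7 cab [-0.044   0.0317  0.1621] x [ 0.047  0.004 -0.999] yaw to 94.5: -0.07 op 0.453 F [-2.1 -5.  13.2] q7 0.66
(-0.045, 0.033, 0.27) -> [-3.59  0.04  0.14]
```

Emit:
carry_out([
  {"dp":[-0.04,0,0],"yaw":0,"jaw":0.62},
  {"dp":[-0.04,0,0],"yaw":0,"jaw":0.62},
  {"dp":[-0.04,0,0],"yaw":0,"jaw":0.62},
  {"dp":[-1.8,0,0.07],"yaw":0,"jaw":0.62},
  {"dp":[-3.6,0,0.14],"yaw":0,"jaw":0.62},
])

```text
clock: 25.32
tool_pos: [0.5789, -0.0049, 0.2708]
eef_rot: [-0.025, 0.69, 0.026, 0.723]
contact_force: [1.2, -0.5, 0.4]
opening: 0.617
```

Emit:
carry_out([
  {"dp":[0,-1.2,1],"yaw":0,"jaw":0.65},
  {"dp":[0,-2.5,2],"yaw":0,"jaw":0.65},
  {"dp":[0,-3.6,3],"yaw":0,"jaw":0.65},
  {"dp":[0,-4.1,3.25],"yaw":0,"jaw":0.65},
  {"dp":[0,-4.1,3.25],"yaw":0,"jaw":0.65},
])

```text
clock: 25.95
tool_pos: [0.6851, -0.1217, 0.2744]
eef_rot: [-0.024, 0.691, 0.025, 0.722]
contact_force: [-0.6, -0.0, -0.1]
opening: 0.649
```

Run:
```python
from h import *
im,d,c=snap('wrist','w6.png'); P=wcloud(d,c); x,y,z=P[...,0],P[...,1],P[...,2]
a=(x-.6266)*.9969+(y+.033)*.0787; b=-(x-.6266)*.0787+(y+.033)*.9969
m=(d>0)&(z>.205)&(z<.222)&(a>.035)&(a<.08)&(abs(b+.088)<.035); q=np.c_[a[m],b[m],z[m]]; print(len(q),np.percentile(q,[3,50,97],axis=0).round(4).tolist())
info((.053,-.0905,.182))
```

```text
1291 [[0.0469, -0.1116, 0.2058], [0.0528, -0.0929, 0.2112], [0.0606, -0.0744, 0.2125]]
26.0 cab [ 0.0509 -0.0914  0.2748] x [ 0.045  0.005 -0.999] yaw to 94.5: -0.06 op 0.65 F [0.  0.1 0.4] q7 1.14
(0.053, -0.0905, 0.182) -> [ 3.09  0.03 -0.07]
```

View pics/w6.png

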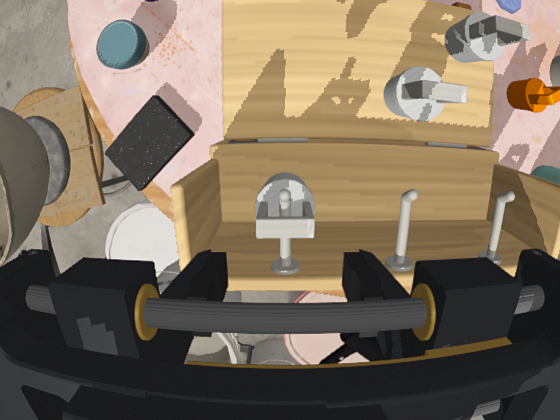

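The wrist view shows two cans standing on the flap at (485,35) and (418,95). The last one hangs at (285,222). The teal cup is at (120,42) and no second cup shows. I'll take the right can.

Emit:
carry_out([
  {"dp":[1,0,-0.07],"yaw":0,"jaw":0.65},
  {"dp":[2,0,-0.07],"yaw":0,"jaw":0.65},
  {"dp":[3.09,0,-0.07],"yaw":0,"jaw":0.65},
  {"dp":[3.09,0,-0.07],"yaw":0,"jaw":0.65},
  {"dp":[3.09,0,-0.07],"yaw":0,"jaw":0.55},
], force=20)

```text
clock: 26.62
tool_pos: [0.687, -0.1186, 0.1838]
eef_rot: [-0.024, 0.69, 0.027, 0.723]
contact_force: [0.1, -0.3, -0.1]
opening: 0.565
```

Emit:
carry_out([
  {"dp":[0,0,0],"yaw":0,"jaw":0.3},
  {"dp":[0,0,0],"yaw":0,"jaw":0.3},
  {"dp":[0,0,0],"yaw":0,"jaw":0.3},
  {"dp":[0,0,0],"yaw":0,"jaw":0.3},
  {"dp":[0,0,0],"yaw":0,"jaw":0.3},
], force=20)

```text
clock: 27.25
tool_pos: [0.6877, -0.1181, 0.1854]
eef_rot: [-0.024, 0.689, 0.028, 0.724]
contact_force: [-1.3, 1.0, 6.9]
opening: 0.453
```

Emit:
carry_out([
  {"dp":[-0.25,0,-0.01],"yaw":0,"jaw":0.3},
  {"dp":[-0.5,0,-0.02],"yaw":0,"jaw":0.3},
  {"dp":[-0.68,0,-0.02],"yaw":0,"jaw":0.3},
  {"dp":[-0.68,0,-0.02],"yaw":0,"jaw":0.3},
  {"dp":[-0.68,0,-0.02],"yaw":0,"jaw":0.3},
])

```text
clock: 27.88
tool_pos: [0.6859, -0.1184, 0.2054]
eef_rot: [-0.024, 0.689, 0.027, 0.724]
contact_force: [0.1, 0.7, -2.8]
opening: 0.454
```

```bash
python3 -c "
from h import *
info((-.015,-.09,.203),(-.11,-.03,.205))"
```

```text
27.88 cab [ 0.0524 -0.0898  0.2054] x [ 0.048  0.006 -0.999] yaw to 94.5: -0.05 op 0.454 F [ 0.1  0.7 -2.8] q7 1.08
(-0.015, -0.09, 0.203) -> [-0.03 -0.02 -2.25]
(-0.11, -0.03, 0.205) -> [-0.24  1.96 -5.42]
```

Emit:
carry_out([
  {"dp":[-0.05,-0.01,-0.7],"yaw":0,"jaw":0.3},
  {"dp":[-0.09,-0.02,-1.5],"yaw":0,"jaw":0.3},
  {"dp":[-0.13,0,-2.5],"yaw":0,"jaw":0.3},
  {"dp":[-0.2,0.5,-4.2],"yaw":0,"jaw":0.3},
  {"dp":[-0.24,1.96,-5.42],"yaw":0,"jaw":0.3},
])

```text
clock: 28.5
tool_pos: [0.5172, -0.0738, 0.204]
eef_rot: [-0.023, 0.69, 0.025, 0.723]
contact_force: [1.2, 1.2, -1.5]
opening: 0.455
```

```bash
python3 -c "
from h import *
info((-.11,-.03,.162))"
```

```text
28.5 cab [-0.1123 -0.032   0.204 ] x [ 0.047  0.005 -0.999] yaw to 94.5: -0.1 op 0.455 F [ 1.2  1.2 -1.5] q7 0.75
(-0.11, -0.03, 0.162) -> [1.4  0.07 0.01]
```

Emit:
carry_out([
  {"dp":[0.5,0.05,0.01],"yaw":0,"jaw":0.3},
  {"dp":[1.0,0.05,0.01],"yaw":0,"jaw":0.3},
  {"dp":[1.22,0.05,0.01],"yaw":0,"jaw":0.3},
  {"dp":[1.38,0.05,0.01],"yaw":0,"jaw":0.3},
  {"dp":[1.43,0.05,0.01],"yaw":0,"jaw":0.3},
])

```text
clock: 29.12
tool_pos: [0.5203, -0.0724, 0.1621]
eef_rot: [-0.023, 0.689, 0.024, 0.724]
contact_force: [-4.5, -2.5, 16.6]
opening: 0.45
```

```bash
python3 -c "
from h import *
info((-.11,-.03,.30))"
```

```text
29.12 cab [-0.1091 -0.0309  0.1621] x [ 0.048  0.004 -0.999] yaw to 94.5: -0.11 op 0.45 F [-4.5 -2.5 16.6] q7 0.68
(-0.11, -0.03, 0.3) -> [-4.59  0.03  0.19]
```

Emit:
carry_out([
  {"dp":[-0.04,0,0],"yaw":0,"jaw":0.62},
  {"dp":[-0.04,0,0],"yaw":0,"jaw":0.62},
  {"dp":[-0.04,0,0],"yaw":0,"jaw":0.62},
  {"dp":[-1.8,0,0.07],"yaw":0,"jaw":0.62},
  {"dp":[-3.6,0,0.14],"yaw":0,"jaw":0.7},
])

```text
clock: 29.75
tool_pos: [0.5188, -0.0724, 0.271]
eef_rot: [-0.023, 0.69, 0.025, 0.723]
contact_force: [0.6, -0.4, -0.1]
opening: 0.692
```

Emit:
carry_out([
  {"dp":[0,-1.7,0],"yaw":0,"jaw":1},
  {"dp":[0,-3.5,0],"yaw":0,"jaw":1},
  {"dp":[0,-5.4,0],"yaw":0,"jaw":1},
  {"dp":[0,-7.2,0],"yaw":0,"jaw":1},
  {"dp":[0,-8,0],"yaw":0,"jaw":1},
])

```text
clock: 30.38
tool_pos: [0.5341, -0.3161, 0.2696]
eef_rot: [-0.021, 0.691, 0.023, 0.723]
contact_force: [0.2, 1.0, 0.2]
opening: 0.998
```

Run:
```python
from h import *
info(); print(st()[1])
im,d,c=snap('wrist','w7.png'); P=wcloud(d,c); x,y,z=P[...,0],P[...,1],P[...,2]; info()
hsv=cv2.cvtColor(im,cv2.COLOR_RGB2HSV)
def rep(nm,m):
    q=P[m]; print(nm,len(q),np.percentile(q,[1,50,99],axis=0).round(3).tolist(), cv2.minEnclosingCircle((q[:,:2]*1000).astype(np.float32)) if len(q) else '')
B=(d>0)&(x>.3)&(x<.75)&(y<-.22)&(y>-.5)
rep('cuptop',B&(z>.04)&(z<.08)&(abs(hsv[...,0].astype(int)-97)<14)&(hsv[...,1]>40))
rep('purple',B&(z>.02)&(abs(hsv[...,0].astype(int)-138)<12)&(hsv[...,1]>90))
rep('any>.03',B&(z>.03)&(z<.15))
```

```text
30.38 cab [-0.1145 -0.2749  0.2696] x [ 0.045  0.004 -0.999] yaw to 94.5: -0.16 op 0.998 F [0.2 1.  0.2] q7 1.36
[ 0.5341358  -0.31607208  0.26962184]
30.43 cab [-0.1146 -0.2774  0.2693] x [ 0.045  0.002 -0.999] yaw to 94.5: -0.19 op 1.0 F [ 0.6 -2.2 -0.7] q7 1.37
cuptop 2119 [[0.497, -0.362, 0.052], [0.526, -0.334, 0.054], [0.554, -0.306, 0.057]] ((525.54833984375, -333.9173278808594), 30.551204681396484)
purple 1529 [[0.414, -0.337, 0.049], [0.437, -0.315, 0.051], [0.459, -0.292, 0.097]] ((478.0296630859375, -333.22320556640625), 70.15938568115234)
any>.03 3990 [[0.416, -0.362, 0.048], [0.508, -0.325, 0.053], [0.554, -0.293, 0.096]] ((484.53424072265625, -324.51092529296875), 74.32672882080078)
```

View pics/w7.png

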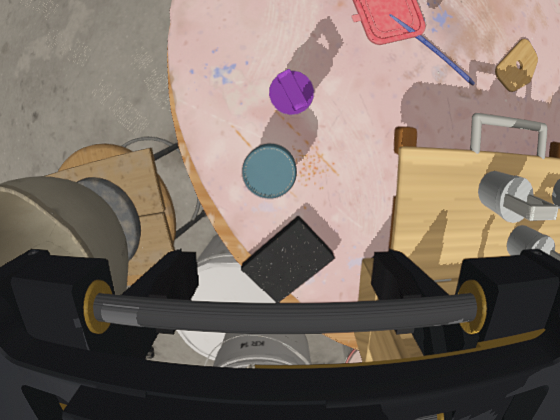

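The teal cup is at (269,170), world (0.5255,-0.334), radius 31 mm, top 0.056, so it is cup_a. There is no second cup on the right side. The purple look-alike is at (292,92), clear of the gripper. I'll go above the cup.

```bash
python3 -c "
from h import *
info(); print(go([.5255,-.334,.10]),go([.5255,-.334,.023]))"
```

```text
30.43 cab [-0.1146 -0.2774  0.2693] x [ 0.045  0.002 -0.999] yaw to 94.5: -0.19 op 1.0 F [ 0.6 -2.2 -0.7] q7 1.37
[ 5.62 -0.5  -0.57] [ 8.19 -0.49 -0.69]
```

Emit:
carry_out([
  {"dp":[1.5,-0.5,-0.57],"yaw":0,"jaw":1},
  {"dp":[3,-0.5,-0.57],"yaw":0,"jaw":1},
  {"dp":[4.5,-0.5,-0.57],"yaw":0,"jaw":1},
  {"dp":[5.6,-0.5,-0.57],"yaw":0,"jaw":1},
  {"dp":[5.6,-0.5,-0.57],"yaw":0,"jaw":1},
])

```text
clock: 31.05
tool_pos: [0.524, -0.3328, 0.0984]
eef_rot: [-0.02, 0.692, 0.022, 0.721]
contact_force: [1.3, -0.3, 0.3]
opening: 0.999
```

Run:
```python
from h import *
im,d,c=snap('wrist'); P=wcloud(d,c); x,y,z=P[...,0],P[...,1],P[...,2]
hsv=cv2.cvtColor(im,cv2.COLOR_RGB2HSV)
m=(d>0)&(x>.44)&(x<.6)&(y<-.26)&(y>-.42)&(z>.045)&(z<.07)&(abs(hsv[...,0].astype(int)-97)<14)&(hsv[...,1]>40)
q=P[m]; print(len(q),np.percentile(q,[1,50,99],axis=0).round(4).tolist(),cv2.minEnclosingCircle((q[:,:2]*1000).astype(np.float32)))
info(); print(st()[1],go([.5255,-.334,.023]))
```

```text
6800 [[0.4957, -0.3625, 0.048], [0.5238, -0.3344, 0.0534], [0.5537, -0.3061, 0.0564]] ((525.6456909179688, -334.51806640625), 30.78084945678711)
31.1 cab [-0.1244 -0.2912  0.1005] x [ 0.044  0.004 -0.999] yaw to 94.5: -0.18 op 1.003 F [0.7 0.1 0.9] q7 1.22
[ 0.525451   -0.3330421   0.10051012] [ 2.58 -0.03 -0.12]
```

Emit:
carry_out([
  {"dp":[0.9,-0.03,-0.06],"yaw":0,"jaw":1},
  {"dp":[1.8,-0.03,-0.1],"yaw":0,"jaw":1},
  {"dp":[2.55,-0.03,-0.12],"yaw":0,"jaw":1},
  {"dp":[2.55,-0.03,-0.12],"yaw":0,"jaw":1},
  {"dp":[2.55,-0.03,-0.12],"yaw":0,"jaw":0.85},
], force=25)

```text
clock: 31.72
tool_pos: [0.5263, -0.3338, 0.0253]
eef_rot: [-0.02, 0.69, 0.022, 0.723]
contact_force: [-0.0, -0.3, 1.2]
opening: 0.911
```

Emit:
carry_out([
  {"dp":[0,0,0],"yaw":0,"jaw":0.5},
  {"dp":[0,0,0],"yaw":0,"jaw":0.5},
  {"dp":[0,0,0],"yaw":0,"jaw":0.5},
  {"dp":[0,0,0],"yaw":0,"jaw":0.5},
  {"dp":[0,0,0],"yaw":0,"jaw":0.5},
], force=25)

```text
clock: 32.35
tool_pos: [0.5269, -0.334, 0.0261]
eef_rot: [-0.02, 0.69, 0.021, 0.723]
contact_force: [-1.1, -0.6, 6.5]
opening: 0.645
```

```bash
python3 -c "
from h import *
info((-.05,-.27,.21),(-.05,-.108,.21))"
```

```text
32.35 cab [-0.1231 -0.2922  0.0261] x [ 0.048  0.003 -0.999] yaw to 94.5: -0.18 op 0.645 F [-1.1 -0.6  6.5] q7 1.15
(-0.05, -0.27, 0.21) -> [-6.01  0.79  2.71]
(-0.05, -0.108, 0.21) -> [-6.01  6.19  2.61]
```

Run:
```python
from h import *
im,d,c=snap('wrist','w8.png'); info()
im2,d2,c2=snap('scene','scene8.png')
cv2.imwrite('pics/c8.png',np.hstack([im[100:330,130:430],cv2.resize(im2[190:305,330:480],(300,230))])[:,:,::-1])
```

```text
32.4 cab [-0.1232 -0.2922  0.0261] x [ 0.048  0.003 -0.999] yaw to 94.5: -0.18 op 0.646 F [-1.2 -1.   5.2] q7 1.15
```

View pics/c8.png

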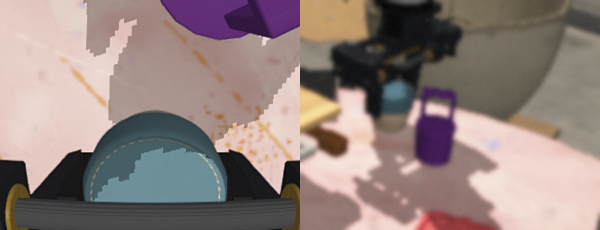

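The cup is upright and evenly held between the pads (left crop, around (160,165)). Lift.

Emit:
carry_out([
  {"dp":[-0.5,0,0.02],"yaw":0,"jaw":0.5},
  {"dp":[-1.5,0,0.07],"yaw":0,"jaw":0.5},
  {"dp":[-3,0,0.14],"yaw":0,"jaw":0.5},
  {"dp":[-4.5,0,0.2],"yaw":0,"jaw":0.5},
  {"dp":[-6.2,0,0.3],"yaw":0,"jaw":0.5},
])

```text
clock: 33.08
tool_pos: [0.5261, -0.3338, 0.2137]
eef_rot: [-0.02, 0.69, 0.022, 0.723]
contact_force: [1.2, -0.6, -1.4]
opening: 0.645
```

```bash
python3 -c "
from h import *
info((-.05,-.108,.215))"
```

```text
33.08 cab [-0.1238 -0.2919  0.2137] x [ 0.046  0.004 -0.999] yaw to 94.5: -0.18 op 0.645 F [ 1.2 -0.6 -1.4] q7 1.34
(-0.05, -0.108, 0.215) -> [0.07 6.18 2.34]
```

Emit:
carry_out([
  {"dp":[0,1.2,0.6],"yaw":0,"jaw":0.5},
  {"dp":[0,2.8,1.2],"yaw":0,"jaw":0.5},
  {"dp":[0,4.4,1.8],"yaw":0,"jaw":0.5},
  {"dp":[0.05,5.8,2.3],"yaw":-0.18,"jaw":0.5},
  {"dp":[0.05,6.18,2.34],"yaw":-0.18,"jaw":0.5},
])

```text
clock: 33.7
tool_pos: [0.5856, -0.1401, 0.2166]
eef_rot: [-0.029, 0.69, 0.031, 0.723]
contact_force: [0.2, -0.0, 0.2]
opening: 0.645
```

Run:
```python
from h import *
im,d,c=snap('side'); P=cloud(d,c); x,y,z=P[...,0],P[...,1],P[...,2]
a=(x-.6266)*.9969+(y+.033)*.0787; b=-(x-.6266)*.0787+(y+.033)*.9969
for n,ra,rb in (('c1',-.11,.1),('c2',-.045,.033),('c3',-.11,-.03)):
    m=(d>0)&(z>.13)&(z<.2)&(abs(a-ra)<.035)&(abs(b-rb)<.035); q=np.c_[a[m],b[m],z[m]]; print(n,len(q),np.percentile(q,[2,50,98],axis=0).round(3).tolist())
info((-.05,-.108,.119))
```

```text
c1 391 [[-0.129, 0.08, 0.131], [-0.107, 0.112, 0.143], [-0.086, 0.124, 0.189]]
c2 350 [[-0.064, 0.011, 0.132], [-0.043, 0.042, 0.143], [-0.02, 0.053, 0.188]]
c3 316 [[-0.132, -0.05, 0.132], [-0.109, -0.017, 0.143], [-0.087, -0.007, 0.188]]
33.75 cab [-0.0498 -0.1038  0.2164] x [ 0.047  0.005 -0.999] yaw to 94.5: 0.06 op 0.646 F [-1.7  1.4 -0.4] q7 1.01
(-0.05, -0.108, 0.119) -> [ 3.24 -0.14 -0.16]
```

Emit:
carry_out([
  {"dp":[0.9,-0.14,-0.05],"yaw":0,"jaw":0.5},
  {"dp":[1.9,-0.14,-0.1],"yaw":0,"jaw":0.5},
  {"dp":[2.7,-0.14,-0.15],"yaw":0,"jaw":0.5},
  {"dp":[3.1,-0.14,-0.16],"yaw":0,"jaw":0.5},
  {"dp":[3.28,-0.14,-0.16],"yaw":0,"jaw":0.5},
])

```text
clock: 34.38
tool_pos: [0.585, -0.1456, 0.1178]
eef_rot: [-0.028, 0.69, 0.03, 0.723]
contact_force: [-7.1, -3.2, 25.1]
opening: 0.644
```

```bash
python3 -c "
from h import *
info((-.05,-.108,.118))"
```

```text
34.38 cab [-0.0503 -0.109   0.1178] x [ 0.046  0.005 -0.999] yaw to 94.5: 0.04 op 0.644 F [-7.1 -3.2 25.1] q7 0.9
(-0.05, -0.108, 0.118) -> [-0.01  0.03  0.01]
```

Emit:
carry_out([
  {"dp":[-0.06,0,0],"yaw":0,"jaw":0.85},
  {"dp":[-0.06,0,0],"yaw":0,"jaw":0.85},
  {"dp":[-0.06,0,0],"yaw":0,"jaw":0.85},
  {"dp":[-1.5,0,0.07],"yaw":0,"jaw":0.85},
  {"dp":[-3.3,0,0.15],"yaw":0,"jaw":0.85},
])

```text
clock: 35.0
tool_pos: [0.5843, -0.1457, 0.2172]
eef_rot: [-0.028, 0.691, 0.031, 0.722]
contact_force: [0.8, -0.4, 1.0]
opening: 0.856
```

Emit:
carry_out([
  {"dp":[-1.5,0,0],"yaw":0,"jaw":0.85},
  {"dp":[-3,0,0],"yaw":0,"jaw":0.85},
  {"dp":[-4,-1.5,-0.5],"yaw":0,"jaw":0.85},
  {"dp":[-4,-3.2,-1],"yaw":0,"jaw":0.85},
  {"dp":[-4,-5,-1.5],"yaw":0,"jaw":0.85},
])

```text
clock: 35.62
tool_pos: [0.5465, -0.3008, 0.3359]
eef_rot: [-0.029, 0.69, 0.031, 0.722]
contact_force: [0.9, -0.4, -0.1]
opening: 0.852
```

Run:
```python
from h import *
info()
for n in ('side','scene','wrist'):
    im,d,c=snap(n,n+'9.png'); P=(wcloud if n=='wrist' else cloud)(d,c); x,y,z=P[...,0],P[...,1],P[...,2]
    a=(x-.6266)*.9969+(y+.033)*.0787; b=-(x-.6266)*.0787+(y+.033)*.9969
    for k,ra,rb in (('c1',-.11,.1),('c2',-.045,.033),('c3',-.11,-.03),('cup',-.05,-.108)):
        m=(d>0)&(z>.125)&(z<.2)&(abs(a-ra)<.035)&(abs(b-rb)<.04); q=np.c_[a[m],b[m],z[m]]
        if len(q): print(n,k,len(q),np.percentile(q,[2,50,98],axis=0).round(3).tolist())
o=cv2.imread('pics/scene9.png')[120:330,100:440]; o2=cv2.imread('pics/side9.png')[150:360,170:430]
cv2.imwrite('pics/c9.png',np.vstack([np.hstack([o,o2]),]))
w=cv2.imread('pics/wrist9.png'); cv2.imwrite('pics/c9b.png',cv2.resize(np.hstack([o,o2]),None,fx=1.3,fy=1.3))
```

```text
35.62 cab [-0.1009 -0.2607  0.3359] x [ 0.045  0.004 -0.999] yaw to 94.5: 0.06 op 0.852 F [ 0.9 -0.4 -0.1] q7 1.42
side c1 415 [[-0.129, 0.081, 0.127], [-0.107, 0.113, 0.143], [-0.086, 0.124, 0.188]]
side c2 368 [[-0.064, 0.011, 0.128], [-0.043, 0.043, 0.143], [-0.02, 0.054, 0.189]]
side c3 340 [[-0.133, -0.048, 0.126], [-0.109, -0.016, 0.142], [-0.089, -0.007, 0.188]]
side cup 278 [[-0.084, -0.147, 0.126], [-0.057, -0.119, 0.144], [-0.029, -0.105, 0.148]]
scene c1 628 [[-0.135, 0.083, 0.126], [-0.116, 0.108, 0.142], [-0.096, 0.126, 0.186]]
scene c2 387 [[-0.07, 0.013, 0.126], [-0.05, 0.031, 0.154], [-0.028, 0.055, 0.186]]
scene c3 522 [[-0.136, -0.048, 0.126], [-0.118, -0.022, 0.143], [-0.098, -0.005, 0.186]]
scene cup 205 [[-0.084, -0.146, 0.126], [-0.068, -0.12, 0.143], [-0.033, -0.104, 0.145]]
wrist c1 774 [[-0.134, 0.075, 0.126], [-0.113, 0.081, 0.142], [-0.089, 0.11, 0.171]]
wrist c2 1343 [[-0.068, 0.004, 0.127], [-0.049, 0.018, 0.143], [-0.024, 0.047, 0.188]]
wrist c3 1553 [[-0.136, -0.056, 0.128], [-0.116, -0.042, 0.143], [-0.092, -0.014, 0.188]]
wrist cup 1285 [[-0.084, -0.147, 0.144], [-0.06, -0.131, 0.145], [-0.034, -0.111, 0.148]]
```

View pics/c9b.png

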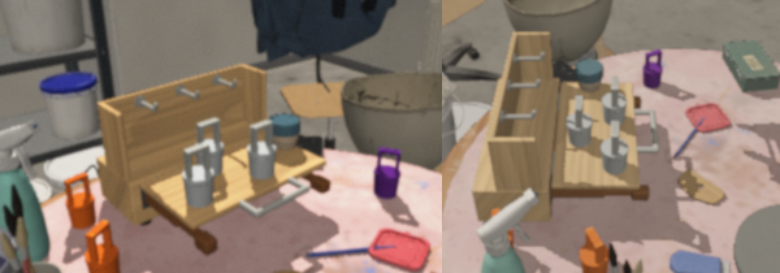

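View pics/wrist9.png

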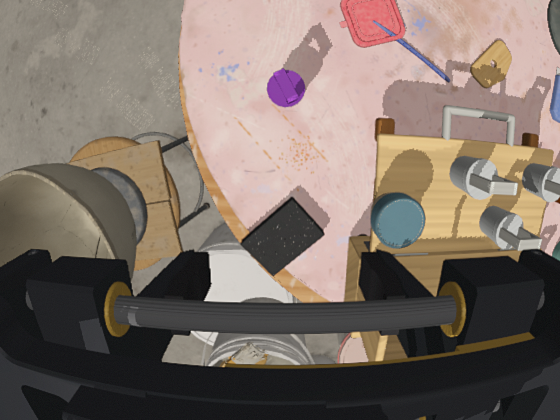

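The wrist view shows the cup at (398,219), close to the flap's right edge and apparently off its set-down spot. I'll measure it.

Run:
```python
from h import *
for n in ('wrist','side'):
    im,d,c=snap(n); P=(wcloud if n=='wrist' else cloud)(d,c); x,y,z=P[...,0],P[...,1],P[...,2]
    hsv=cv2.cvtColor(im,cv2.COLOR_RGB2HSV)
    a=(x-.6266)*.9969+(y+.033)*.0787; b=-(x-.6266)*.0787+(y+.033)*.9969
    m=(d>0)&(z>.138)&(z<.16)&(abs(a+.05)<.1)&(abs(b+.12)<.09)&(abs(hsv[...,0].astype(int)-97)<14)&(hsv[...,1]>40)
    q=np.c_[a[m],b[m]]*1000; print(n,m.sum(),cv2.minEnclosingCircle(q.astype(np.float32)),np.percentile(q,[1,99],axis=0), np.percentile(z[m],[2,50,98]))
info((-.05,-.108,.25))
```

```text
wrist 2044 ((-62.294307708740234, -139.3198699951172), 30.86509132385254) [[ -91.83677781 -168.85357682]
 [ -33.60337836 -110.97767643]] [0.14097859 0.14540574 0.14826432]
side 236 ((-58.61162567138672, -135.00657653808594), 31.176044464111328) [[ -83.97038843 -163.34142814]
 [ -31.80381457 -105.75583209]] [0.1393164  0.14506137 0.14784418]
35.88 cab [-0.1005 -0.2586  0.3351] x [ 0.044  0.006 -0.999] yaw to 94.5: 0.05 op 0.853 F [-0.6  1.1 -0.2] q7 1.42
(-0.05, -0.108, 0.25) -> [2.92 5.   1.58]
```

The cup was knocked about 30 mm after I set it down. It is now at cabinet (-0.060,-0.137) and overhangs the flap's edge. I'll regrip it and put it back.

```bash
python3 -c "
from h import *
info((-.055,-.138,.20))"
```

```text
35.88 cab [-0.1005 -0.2586  0.3351] x [ 0.044  0.006 -0.999] yaw to 94.5: 0.05 op 0.853 F [-0.6  1.1 -0.2] q7 1.42
(-0.055, -0.138, 0.2) -> [4.58 4.   1.34]
```

Emit:
carry_out([
  {"dp":[0.8,1.3,0.5],"yaw":0,"jaw":1},
  {"dp":[1.8,2.7,1],"yaw":0,"jaw":1},
  {"dp":[2.8,4,1.34],"yaw":0,"jaw":1},
  {"dp":[4,4,1.34],"yaw":0,"jaw":1},
  {"dp":[4.58,4,1.34],"yaw":0,"jaw":1},
])

```text
clock: 36.5
tool_pos: [0.5823, -0.1729, 0.1986]
eef_rot: [-0.029, 0.691, 0.033, 0.721]
contact_force: [-0.1, 0.2, 0.2]
opening: 0.996
```

```bash
cat > cup.py <<'E'
from h import *
info()
im,d,c=snap('wrist'); P=wcloud(d,c); x,y,z=P[...,0],P[...,1],P[...,2]
hsv=cv2.cvtColor(im,cv2.COLOR_RGB2HSV)
a=(x-.6266)*.9969+(y+.033)*.0787; b=-(x-.6266)*.0787+(y+.033)*.9969
m=(d>0)&(z>.138)&(z<.16)&(abs(a+.05)<.1)&(abs(b+.12)<.09)&(abs(hsv[...,0].astype(int)-97)<14)&(hsv[...,1]>40)
q=np.c_[a[m],b[m]]*1000; print(m.sum(),cv2.minEnclosingCircle(q.astype(np.float32)))
m=(d>0)&(z>.178)&(z<.195)&(abs(a+.11)<.04)&(abs(b+.03)<.04);q=np.c_[a[m],b[m]]*1000; print('can3 top',np.percentile(q,[2,50,98],axis=0).round())
info((-.055,-.138,.119),(-.055,-.138,.122))
E
python3 cup.py
```

```text
36.5 cab [-0.0552 -0.136   0.1986] x [ 0.042  0.006 -0.999] yaw to 94.5: 0.09 op 0.996 F [-0.1  0.2  0.2] q7 1.06
6491 ((-61.265201568603516, -138.1352081298828), 30.904796600341797)
can3 top [[-120.  -52.]
 [-113.  -37.]
 [-106.  -14.]]
36.55 cab [-0.056  -0.1369  0.1969] x [ 0.04   0.006 -0.999] yaw to 94.5: 0.08 op 1.002 F [ 0.4 -0.3 -0.8] q7 1.06
(-0.055, -0.138, 0.119) -> [ 2.6  -0.04 -0.07]
(-0.055, -0.138, 0.122) -> [ 2.5  -0.04 -0.07]
```

Emit:
carry_out([
  {"dp":[0.8,-0.04,-0.1],"yaw":0,"jaw":1},
  {"dp":[1.6,-0.04,-0.11],"yaw":0,"jaw":1},
  {"dp":[2.3,-0.04,-0.12],"yaw":0,"jaw":1},
  {"dp":[2.58,-0.04,-0.12],"yaw":0,"jaw":1},
  {"dp":[2.58,-0.04,-0.12],"yaw":0,"jaw":0.9},
])

```text
clock: 37.17
tool_pos: [0.5811, -0.1748, 0.1191]
eef_rot: [-0.029, 0.692, 0.032, 0.72]
contact_force: [-0.1, -1.1, -0.3]
opening: 0.918
```

Emit:
carry_out([
  {"dp":[0,0,0],"yaw":0,"jaw":0.5},
  {"dp":[0,0,0],"yaw":0,"jaw":0.5},
  {"dp":[0,0,0],"yaw":0,"jaw":0.5},
  {"dp":[0,0,0],"yaw":0,"jaw":0.5},
  {"dp":[0,0,0],"yaw":0,"jaw":0.5},
], force=25)

```text
clock: 37.8
tool_pos: [0.5816, -0.1749, 0.1198]
eef_rot: [-0.029, 0.692, 0.032, 0.721]
contact_force: [-0.4, -0.8, 4.9]
opening: 0.65
```

```bash
python3 -c "
from h import *
info((-.054,-.106,.135),(-.054,-.106,.122))"
```

```text
37.8 cab [-0.0561 -0.1379  0.1198] x [ 0.041  0.006 -0.999] yaw to 94.5: 0.07 op 0.65 F [-0.4 -0.8  4.9] q7 0.97
(-0.054, -0.106, 0.135) -> [-0.5   1.07  0.1 ]
(-0.054, -0.106, 0.122) -> [-0.07  1.06  0.08]
```

Emit:
carry_out([
  {"dp":[-0.4,0,0.08],"yaw":0,"jaw":0.5},
  {"dp":[-0.7,0.2,0.18],"yaw":0,"jaw":0.5},
  {"dp":[-0.7,0.7,0.23],"yaw":0,"jaw":0.5},
  {"dp":[-0.6,1.07,0.23],"yaw":0,"jaw":0.5},
  {"dp":[-0.5,1.07,0.23],"yaw":0,"jaw":0.5},
])

```text
clock: 38.42
tool_pos: [0.5847, -0.1406, 0.1348]
eef_rot: [-0.03, 0.692, 0.034, 0.72]
contact_force: [-0.3, 0.3, -1.5]
opening: 0.653
```

```bash
python3 -c "
from h import *
info((-.05,-.106,.1195))"
```

```text
38.42 cab [-0.0502 -0.104   0.1348] x [ 0.04   0.007 -0.999] yaw to 94.5: 0.11 op 0.653 F [-0.3  0.3 -1.5] q7 0.92
(-0.05, -0.106, 0.1195) -> [ 0.51 -0.07 -0.01]
```

Emit:
carry_out([
  {"dp":[0.2,-0.03,0],"yaw":0,"jaw":0.5},
  {"dp":[0.4,-0.05,0],"yaw":0,"jaw":0.5},
  {"dp":[0.5,-0.05,0],"yaw":0,"jaw":0.5},
  {"dp":[0.53,-0.05,0],"yaw":0,"jaw":0.5},
  {"dp":[0.53,-0.05,0],"yaw":0,"jaw":0.5},
])

```text
clock: 39.05
tool_pos: [0.5854, -0.1426, 0.1198]
eef_rot: [-0.03, 0.692, 0.033, 0.72]
contact_force: [-4.1, -1.1, 7.0]
opening: 0.649
```

Emit:
carry_out([
  {"dp":[-0.04,0,0],"yaw":0,"jaw":0.85},
  {"dp":[-0.04,0,0],"yaw":0,"jaw":0.9},
  {"dp":[-0.04,0,0],"yaw":0,"jaw":0.9},
  {"dp":[-0.04,0,0],"yaw":0,"jaw":0.9},
  {"dp":[-0.04,0,0],"yaw":0,"jaw":0.9},
])

```text
clock: 39.67
tool_pos: [0.5853, -0.1426, 0.1209]
eef_rot: [-0.03, 0.692, 0.033, 0.72]
contact_force: [-0.1, 0.7, 0.3]
opening: 0.903
```

Emit:
carry_out([
  {"dp":[-0.8,0,0.03],"yaw":0,"jaw":0.9},
  {"dp":[-2,0,0.09],"yaw":0,"jaw":0.9},
  {"dp":[-3.5,0,0.15],"yaw":0,"jaw":0.9},
  {"dp":[-5,0,0.2],"yaw":0,"jaw":0.9},
  {"dp":[-6.5,0,0.25],"yaw":0,"jaw":0.9},
])

```text
clock: 40.3
tool_pos: [0.5848, -0.143, 0.3175]
eef_rot: [-0.03, 0.692, 0.033, 0.72]
contact_force: [1.3, -0.0, 0.5]
opening: 0.9
```

Emit:
carry_out([
  {"dp":[0,-1,0],"yaw":0,"jaw":0.9},
  {"dp":[0,-2.5,0],"yaw":0,"jaw":0.9},
  {"dp":[0,-4,0],"yaw":0,"jaw":0.9},
  {"dp":[0,-5,0],"yaw":0,"jaw":0.9},
  {"dp":[0,-5,0],"yaw":0,"jaw":0.9},
])

```text
clock: 40.92
tool_pos: [0.5976, -0.2953, 0.3162]
eef_rot: [-0.028, 0.693, 0.031, 0.72]
contact_force: [-0.1, 0.6, 0.3]
opening: 0.899
```

```bash
python3 cup.py
python3 - <<'E'
from h import *
im,d,c=snap('scene','scene10.png');P=cloud(d,c); x,y,z=P[...,0],P[...,1],P[...,2]
im2,_,_=snap('side','side10.png'); im3,_,_=snap('wrist','w10.png')
o=np.hstack([im[120:330,100:440],im2[150:360,170:430]])[:,:,::-1]; cv2.imwrite('pics/c10.png',cv2.resize(o,None,fx=1.3,fy=1.3))
E
```

```text
40.92 cab [-0.0496 -0.2592  0.3162] x [ 0.039  0.005 -0.999] yaw to 94.5: 0.05 op 0.899 F [-0.1  0.6  0.3] q7 1.43
2242 ((-55.63267135620117, -107.45796203613281), 30.703500747680664)
can3 top [[-120.  -53.]
 [-113.  -36.]
 [-106.  -13.]]
40.98 cab [-0.0491 -0.2566  0.3167] x [ 0.039  0.007 -0.999] yaw to 94.5: 0.09 op 0.899 F [0.3 0.8 0.3] q7 1.42
(-0.055, -0.138, 0.119) -> [ 6.59  3.93 -0.42]
(-0.055, -0.138, 0.122) -> [ 6.49  3.93 -0.42]
```

View pics/c10.png

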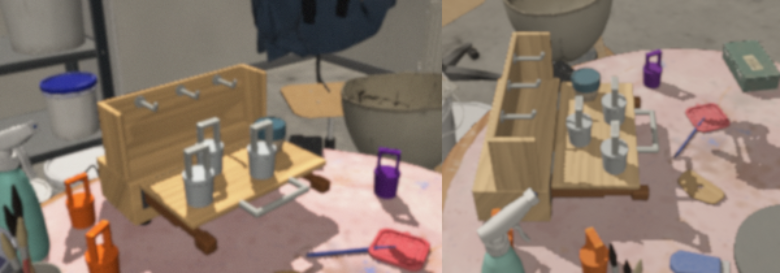

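All three cans and the cup stand on the level flap, with the supports out and no other cup on the table. One last numeric check, then hand in.

Run:
```python
from h import *
im,d,c=snap('side'); P=cloud(d,c); x,y,z=P[...,0],P[...,1],P[...,2]
a=(x-.6266)*.9969+(y+.033)*.0787; b=-(x-.6266)*.0787+(y+.033)*.9969
m=(d>0)&(a<-.02)&(a>-.145)&(abs(b)<.14)&(z>.085)&(z<.1); q=np.c_[a[m],b[m],np.ones(m.sum())]; print('flap',np.linalg.lstsq(q,z[m],rcond=None)[0].round(4))
for k,ra,rb in (('c1',-.11,.1),('c2',-.045,.033),('c3',-.11,-.03),('cup',-.055,-.107)):
    m=(d>0)&(z>.125)&(z<.2)&(abs(a-ra)<.035)&(abs(b-rb)<.035); print(k,m.sum(),np.median(a[m]).round(3),np.median(b[m]).round(3),z[m].max().round(3))
print(r.finish_job(), r.get_state()['clock'])
```

```text
flap [-0.0005  0.0008  0.0921]
c1 417 -0.107 0.112 0.191
c2 370 -0.043 0.043 0.189
c3 342 -0.109 -0.016 0.189
cup 382 -0.052 -0.094 0.15
the job is handed in; nothing more can be done
the job is handed in; nothing more can be done
```

The job is done and handed in at about 41 s of robot time. With the flap still shut I pulled both supports out to their stops, then lowered the flap by its bar, held all the way, until it lay level. I then stood all three hanging cans on it, and the one cup on the table (cup_a).

**Last checks, all passed:**
- **Flap:** it lies level at z = 0.092 m, with slopes under 0.001.
- **Cans and cup:** all stand upright, can tops at about 0.189 m and the cup top at about 0.148 m. The gripper was clear of everything.
- **Supports:** their fronts were at x = 0.4416 and 0.4622 m, against 0.4419 and 0.4623 m expected for fully out. I measured this before lowering the flap; afterwards I only looked at the pictures, which still show them out.

**What disagreed:**
- **Cup moved:** after I first set the cup down, it turned up about 30 mm aside and overhanging the flap's right edge. I gripped it again and put it back, and it stayed there.
- **Cup grip:** the fingers stopped at 57 mm on the cup, although it is listed as 62 mm wide. It was held evenly and lifted without slipping.
- **Support travel:** the supports moved only about 92 and 95 mm before their stops. Their starting positions suggest they were already slightly out.
- **Second cup:** no cup_b showed in any view, so I took it to be absent.

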